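Get the fly-drying rail out from behind the bead jars

ROBOT

A 7-joint arm with a two-finger parallel gripper is mounted at the origin on the work surface. World frame = base frame: x ahead of the robot, y to its left, z up, the work surface at z = 0. Lengths are in m, angles in rad, forces in N, time in s.
With the tool pointing down it reaches from about 0.35 to 0.9 m from the base axis. Payload 19.9 kg.
Tool frame: the origin (TCP) lies at the very end of the fingers, on their centre line; the grasp point (between the pads) lies 19 mm behind it (grip_point_offset is the distance from the TCP to the grasp point, in m); z points along the fingers, y is the line along which they close (so a half turn about z gives the same grasp; the last joint's range is limited). The gripper opens to 94 mm and grips with 3 to 60 N. Pads are 16 mm wide; open, the fingers measure 119 mm over their backs; the gripper's body (75 mm by 177 mm) begins 78 mm behind the grasp point.
Start: joints at [-1.2, 0.417, -0.01, 1.614, 0.005, 1.111, -0.053], TCP at [0.25, 0.573, 0.205] pointing down, gripper open.
Joint ranges: [-2.81, 2.81], [-0.39, 2.02], [-1.27, 1.25], [0.06, 2.57], [-1.19, 4.33], [0.19, 2], [-2.82, 2.82]. Speed limits (rad/s): [1.89, 1.89, 2.39, 2.39, 3.01, 3.01, 3.01].

INTERFACE

Orientations are given as [roll, pitch, yaw] about the fixed x, y, z axes, in that order (R = Rz(yaw) Ry(pitch) Rx(roll)).
In Python, from station import sense, camera, camera_info, finish_job, trace, grip_point_offset gives the robot as it stands.
- The arm moves only by the tool drive_tool, never from a script. Its argument "deltas" is one flat list of numbers, 7 for each row, row after row: the turn, a rotation vector about the tool's x, y, z scaled (see below), then the shift along the tool's x, y, z scaled (see below), then the opening, from 0 (shut) to 1 (fully open). In form: [rx, ry, rz, dx, dy, dz, fingers, rx, ry, rz, dx, dy, dz, fingers, ...]. A call has 1 to 5 rows; each row is the pose to reach, as a shift and turn from the pose commanded when the call began, along the tool's axes at that moment, turning the shorter way round; what a row does not reach only later rows make up. The controller multiplies each number of a shift by 500 mm and each number of a turn by 180 degrees. A row lasts 1/12 s, in which the tool goes at most 41.7 mm and 7.16 degrees, less where a joint would pass 70% of its speed; a pose out of reach is approached as far as the arm can. A call with a number of a shift or a turn outside -1 to 1 is refused whole. A call with a gripper value outside its range is refused whole. The fingers move at their own pace and stop on an object; the grip force is fixed at half the most. Time passes only in rows, so rows that repeat a pose let the fingers close. It gives the time, the measured TCP pose, the force, the opening and the grip force at its end, in the units of the state.
- sense(): the state, without advancing time (a new reading comes with each control period).
- camera(name): name is "scene" or "top" or "wrist"; returns the picture (420x560x3 uint8, blue, green, red); there is no depth.
- camera_info(name): a dict with "fx", "fy", "cx", "cy" (pixels), "R" (3x3) and "t" (3): a world point X has camera coordinates R X + t. Camera axes: x right, y down, z forward; pixel columns grow to the right and rows downward; lengths in m; the calibration is good to about 2 mm. A picture is of the moment at which its call begins: read the wrist's pose just before it. camera_info takes no time and is no camera call; for the wrist camera it gives the pose at the moment of the call.
- finish_job(): hands the job in; it is judged then, once.
Trained networks look in the newest picture that a camera, given by its name, has taken for a name from the list of things; names that differ only in an ending like _2 or _b are one class to them, and where a whole thing is asked for, a point or a joint stands for the part that bears it (a point fixed in the world has none). Each returns a list of dicts, best first, with "p" (0 to 1); they miss things now and then, are a little off and sometimes report something else, mostly with a low value. They report only what shows in the picture. A call takes as long as a camera call. They do not tell look-alikes from the thing itself.
- trace(camera, name): "pixels" (420x560 bool, what is visible of it) and "extent" ([left, top, width, height] in pixels, round what is visible of it).
The state is a dict: "time_s": time; "qpos": joint angles; "joint_vel": joint speeds; "effort": joint torques, N m; "ee_pos": TCP position; "tool_rot": TCP orientation; "contact_force": force on the tool from outside, world axes, zero at the start; "torque": the same for the moment, N m; "width": finger opening in m; "grip_force": force on a finger pad.
Only numpy, scipy, OpenCV 4.12 (cv2) and the standard library are available. Lean on these libraries where they do the work, as an engineer would, in place of code of your own. Each camera call takes 0.05 s, during which the arm holds its last target. There are 200 camera calls.

TASK

The cork-topped drying rail lies at the back of the rack, behind three bead jars. First stand all three jars on the grey felt mat; then set the rail over the bare aluminium angle on the drying stand, nested fully down with the ends flush; and only after that put the jars back on the rack, each upright in the middle of the coaster that matches its lid. Leave the brass hair stacker standing where it is.

Things in the scene. Friction and masses are not known exactly. Their poses are not given: they have to be found in the camera images.
- jar_red: closed bead jar with a red screw lid on a white body, upright cylinder 42 mm in diameter and 105 mm tall (the lid is the top 22 mm), about 90 g; origin at the centre of its underside, z up. Starts on one of the three coasters, not always the one of its own colour
- jar_yellow: closed bead jar with a yellow screw lid on a white body, upright cylinder 42 mm in diameter and 105 mm tall (the lid is the top 22 mm), about 90 g; origin at the centre of its underside, z up. Starts on one of the three coasters, not always the one of its own colour
- jar_blue: closed bead jar with a blue screw lid on a white body, upright cylinder 42 mm in diameter and 105 mm tall (the lid is the top 22 mm), about 90 g; origin at the centre of its underside, z up. Starts on one of the three coasters, not always the one of its own colour
- coaster_red: fixed round red coaster, 58 mm in diameter, 4 mm thick, on the rack's dark wooden base (top 12 mm above the table); origin at the centre of its underside, z up; a jar stands on its top, 4 mm above the origin. The three coasters lie in a row 88 mm apart, parallel to the rail within 3 degrees; at the start each has a jar on it, its rim showing
- coaster_yellow: fixed round yellow coaster, 58 mm in diameter, 4 mm thick, on the rack's dark wooden base (top 12 mm above the table); origin at the centre of its underside, z up; a jar stands on its top, 4 mm above the origin. The three coasters lie in a row 88 mm apart, parallel to the rail within 3 degrees; at the start each has a jar on it, its rim showing
- coaster_blue: fixed round blue coaster, 58 mm in diameter, 4 mm thick, on the rack's dark wooden base (top 12 mm above the table); origin at the centre of its underside, z up; a jar stands on its top, 4 mm above the origin. The three coasters lie in a row 88 mm apart, parallel to the rail within 3 degrees; at the start each has a jar on it, its rim showing
- rail: loose 90 g aluminium angle, 140 mm long, legs 30 x 3 mm, lying ridge up like a tent: 47 mm wide, ridge 23 mm high. Grip its cork strip: 14 mm wide, 100 mm long, from 20 to 51 mm above the origin. Origin under its middle at foot level; y along it, x across, z up. Starts on the rack beyond the jars as seen from the robot, 56 mm between centre lines: the taller jars leave a gripper no room
- stand: fixed dark wooden base 120 x 210 x 12 mm with a bare angle like the rail's, 140 mm long, fixed ridge up along its middle. Origin at the centre of its underside; y along the angle, x across, z up. Ridge 35 mm above the origin; a nested rail's origin is 16 mm above the stand's; either way round fits. A spool 26 mm wide, 30 mm tall, stands at x = 42, y = 85 mm
- mat: fixed grey felt mat, 220 mm along its x, 120 mm along its y, 4 mm thick: the side area for the jars, empty at the start; origin at the centre of its underside, z up. Mat and stand lie one to the left and one to the right of the rack, either way round
- stacker: brass hair stacker, a loose upright tube 32 mm in diameter at the foot and 70 mm tall, 110 g, on the rack beyond one end of the rail, about 140 mm from the rack's middle; not to be disturbed. Origin at the centre of its underside, z up
Mind the look-alikes: they are no part of the job. What is shaped like the jar_blue but green is not meant.

How it is judged:
By the outcome, as a careful person would: the job done as asked, in the order asked, and still so for the second after the job is handed in, with the robot touching nothing.
It also fails if it takes over 138 s, if anything falls off the work surface, if the arm or the gripper's body presses on something with over 40 N, if the wrist force passes 120 N, or if a joint passes its speed limit or range.

## Working session

There is one attempt and no reset: what is moved stays moved. The work goes in short steps, Python scripts to look and compute and a tool call to move; the robot and the scene stay as the last step left them, time stands still between calls to the robot, and variables do not carry over. Pictures are saved under pics/ and viewed, at most 14 in all, crops included, and the job is handed in when it is done.

Besides the shell and the picture viewer there is one more tool, called after "Call:" by a JSON object that holds its "fn" and its "kwargs", one argument or row to a line. drive_tool: Moves the arm, as the interface text tells. Its arguments: {"type":"object","properties":{"deltas":{"type":"array","items":{"type":"number"}}},"required":["deltas"]}

```bash
mkdir -p pics; ls; python3 - <<'E'
from station import *
import cv2,numpy as np
s=sense();print(s['time_s'],s['ee_pos'],s['tool_rot'],s['width'],grip_point_offset)
for c in ['top','scene']:
    im=camera(c);cv2.imwrite(f'pics/{c}0.png',im)
    i=camera_info(c);print(c,i)
for n in ['jar_red','jar_yellow','jar_blue','coaster_red','coaster_yellow','coaster_blue','rail','stand','mat','stacker']:
    for r in trace('top',n)[:3]:
        ys,xs=np.nonzero(r['pixels']);print(n,round(r['p'],2),np.round(r['extent']),xs.mean().round(1),ys.mean().round(1))
E
```

```text
pics
0.0 [0.2500106  0.57239251 0.20480938] [-3.14031206e+00  1.04860174e-04  2.72982146e+00] 0.09389064468791875 0.0188
top {'fx': 458.3513500969195, 'fy': 458.3513500969195, 'cx': 283.5836433832572, 'cy': 212.37422944101203, 'R': array([[-0.02162012, -0.99975655,  0.00440653],
       [-0.99960022,  0.02153599, -0.01831966],
       [ 0.0182203 , -0.00480084, -0.99982247]]), 't': array([0.02777469, 0.52340387, 1.00486022])}
scene {'fx': 499.24106530261594, 'fy': 499.24106530261594, 'cx': 265.5995671860901, 'cy': 210.12157627067265, 'R': array([[-0.84277177,  0.53793488, -0.01902117],
       [ 0.43085057,  0.65297998, -0.62288437],
       [-0.32265078, -0.53314465, -0.78208264]]), 't': array([ 0.44651971, -0.21714197,  1.20401894])}
jar_red 0.63 [234. 182.  24.  25.] 243.7 195.1
jar_yellow 0.72 [322. 182.  23.  25.] 332.0 192.9
jar_blue 0.92 [281. 182.  24.  27.] 290.3 194.5
jar_blue 0.9 [308. 239.  29.  23.] 320.4 249.8
jar_blue 0.79 [266. 241.  21.  22.] 276.4 253.0
coaster_red 0.43 [318. 186.  19.  25.] 323.1 199.4
coaster_yellow 0.42 [275. 185.  20.  23.] 279.3 195.8
coaster_blue 0.71 [245. 184.  14.  26.] 255.2 198.8
rail 0.59 [250. 156.  70.  24.] 283.7 168.7
rail 0.5 [214. 151.  17.  15.] 221.8 158.9
stand 0.97 [ 82. 193.  98.  66.] 130.4 225.4
mat 0.56 [407. 140.  74. 108.] 442.4 195.8
stacker 0.82 [215. 151.  15.  16.] 221.4 158.9
stacker 0.24 [407. 142.  71. 108.] 442.4 195.6
```

```bash
python3 - <<'E'
import cv2
im=cv2.imread('pics/top0.png')[100:300,60:500]
cv2.imwrite('pics/top0c.png',cv2.resize(im,(800,364),interpolation=cv2.INTER_CUBIC))
E
```

```text
(no output)
```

View pics/top0c.png

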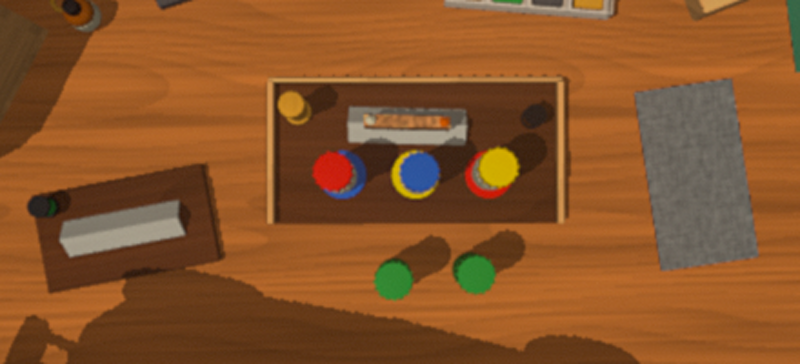

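View pics/scene0.png

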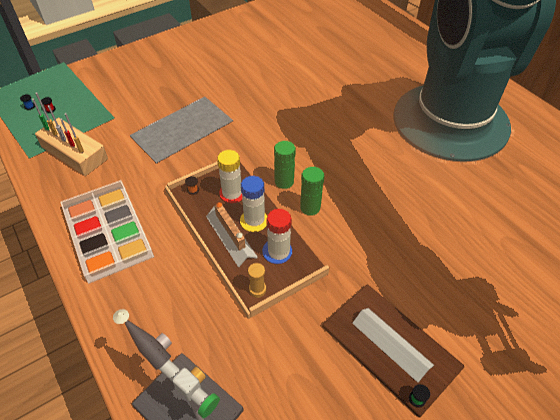

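The top view (crop scale 1.82) shows red, blue and yellow lids at (333,172), (420,172) and (498,168). They stand on the blue, yellow and red coasters, so all three are swapped. The rail is behind them at (407,125), the stacker at (293,107), the stand on the left at (130,230) and the mat on the right at (697,175).

Candidates for jar_blue: the blue lid at (420,172), and two green cylinders at (393,280) and (475,273), which are look-alikes. I choose the blue-lidded jar. For the rail, the bare angle at (122,228) belongs to the stand. The corked one at (407,125) is the rail.

```bash
cat > h.py <<'E'
from station import *
import cv2,numpy as np
from scipy.optimize import least_squares
def ray(info,uv,z):
    uv=np.atleast_2d(uv).astype(float)
    d=np.c_[(uv[:,0]-info['cx'])/info['fx'],(uv[:,1]-info['cy'])/info['fy'],np.ones(len(uv))]@info['R']
    c=-info['R'].T@info['t']
    return c+d*((z-c[2])/d[:,2])[:,None]
HUE={'red':[(0,6),(174,180)],'yellow':[(22,33)],'blue':[(105,130)]}
def cmask(im,col,smin=150,vmin=70):
    h=cv2.cvtColor(im,cv2.COLOR_BGR2HSV)
    return np.any([cv2.inRange(h,(a,smin,vmin),(b,255,255))>0 for a,b in HUE[col]],axis=0)
def disc(info,mask,z):
    "centre (world) of a disc of known height: min enclosing circle of the mask's points at z"
    v,u=np.nonzero(mask);P=ray(info,np.c_[u,v],z)[:,:2]
    c,r=cv2.minEnclosingCircle((P*1000).astype(np.float32));return np.array(c)/1000,r/1000
E
python3 - <<'E'
from h import *
im=cv2.imread('pics/top0.png');I=camera_info('top')
camera('top')
for n in ['jar_red','jar_yellow','jar_blue']:
    m=trace('top',n)[0]['pixels']; col=n[4:]
    k=np.zeros(m.shape,np.uint8)|m.astype(np.uint8); k=cv2.dilate(k,np.ones((5,5)))>0
    mm=cmask(im,col)&k
    c,r=disc(I,mm,.121);print(n,c.round(4),round(r,4),mm.sum())
for n,(u0,u1) in {'blue':(225,265),'yellow':(270,310),'red':(310,350)}.items():
    mm=cmask(im,n,130,50);mm[:, :u0]=0;mm[:,u1:]=0;mm[:178]=0;mm[212:]=0
    c,r=disc(I,mm,.016);print('coaster',n,c.round(4),round(r,4),mm.sum())
for n,z in [('rail',.012),('stand',.012),('mat',.004)]:
    m=trace('top',n)[0]['pixels'];v,u=np.nonzero(m);P=(ray(I,np.c_[u,v],z)[:,:2]*1000).astype(np.float32)
    print(n,cv2.minAreaRect(P))
print('stacker',ray(I,[[221,158.5]],.06),'green',ray(I,[[276,252],[320,249]],.1))
print('rail top ends',ray(I,[[60+360/1.818,0]],.1)[0][:0])
for n,(a,b,c,d) in {'rail':(145,190,240,330),'stand':(185,265,75,185)}.items():
    cv2.imwrite(f'pics/{n}.png',cv2.resize(im[a:b,c:d],None,fx=6,fy=6,interpolation=cv2.INTER_CUBIC))
a=cv2.imread('pics/rail.png');b=cv2.imread('pics/stand.png')
w=np.zeros((a.shape[0]+b.shape[0],660,3),np.uint8);w[:a.shape[0],:a.shape[1]]=a;w[a.shape[0]:,:b.shape[1]]=b
cv2.imwrite('pics/rs.png',w[:600]);print(w.shape)
E
```

```text
jar_red [0.5594 0.0963] 0.0219 383
jar_yellow [ 0.5601 -0.0821] 0.0225 388
jar_blue [0.5573 0.0028] 0.0201 312
coaster blue [0.5618 0.0935] 0.0279 119
coaster yellow [0.5602 0.0058] 0.0296 168
coaster red [ 0.5588 -0.0819] 0.0295 180
rail ((618.66455078125, 14.875038146972656), (143.11135864257812, 44.676055908203125), 86.6693115234375)Traceback (most recent call last):
  File "<stdin>", line 13, in <module>
IndexError: list index out of range
```

```bash
python3 - <<'E'
import cv2
im=cv2.imread('pics/rs.png');cv2.imwrite('pics/rs2.png',cv2.resize(im,None,fx=.8,fy=.8))
E
```

```text
[ WARN:0@0.009] global loadsave.cpp:275 findDecoder imread_('pics/rs.png'): can't open/read file: check file path/integrity
Traceback (most recent call last):
cv2.error: OpenCV(4.12.0) /io/opencv/modules/imgproc/src/resize.cpp:4208: error: (-215:Assertion failed) !ssize.empty() in function 'resize'
```

```bash
python3 - <<'E'
from h import *
I=camera_info('top');im=camera('top')
for n,z in [('stand',.012),('mat',.004)]:
    for r in trace('top',n)[:1]:
        v,u=np.nonzero(r['pixels']);P=(ray(I,np.c_[u,v],z)[:,:2]*1000).astype(np.float32)
        print(n,cv2.minAreaRect(P))
# mat by colour
h=cv2.cvtColor(im,cv2.COLOR_BGR2HSV);m=(h[...,1]<60);m[:,:400]=0;m[:,490:]=0;m[:135]=0;m[260:]=0
v,u=np.nonzero(cv2.morphologyEx(m.astype(np.uint8),cv2.MORPH_OPEN,np.ones((5,5))));print('mat',cv2.minAreaRect((ray(I,np.c_[u,v],.004)[:,:2]*1000).astype(np.float32)))
print('stacker',ray(I,[[221,158.5]],.06),'green',ray(I,[[276,252],[320,249]],.1))
E
```

```text
stand ((503.8334045410156, 354.6739196777344), (120.23554229736328, 212.12918090820312), 9.61334228515625)
mat ((553.5197143554688, -335.5617370605469), (219.05154418945312, 121.92616271972656), 7.130492210388184)
mat ((554.0020141601562, -335.5563049316406), (217.1270751953125, 117.86146545410156), 7.09867525100708)
stacker [[0.63802187 0.14478598 0.06      ]] green [[ 0.44356182  0.03373638  0.1       ]
 [ 0.44760803 -0.05403696  0.1       ]]
```

Call:
{"fn": "drive_tool", "kwargs": {
  "deltas": [0,0,-0.039,0,0,0,0.66,0,0,-0.078,0,0,0,0.66,0,0,-0.117,0,0,0,0.66,0,0,-0.131,0,0,0,0.66,0,0,-0.131,0,0,0,0.66]
}}

```text
time_s: 1.47
ee_pos: [0.2503, 0.5727, 0.2054]
tool_rot: [-3.142, -0.0, -3.14]
contact_force: [-1.1, -0.8, 0.2]
width: 0.0642
grip_force: 0.0
```

Call:
{"fn": "drive_tool", "kwargs": {
  "deltas": [0,0,0,-0.041,-0.064,0,0.66,0,0,0,-0.082,-0.128,0,0.66,0,0,0,-0.123,-0.192,0,0.66,0,0,0,-0.164,-0.256,0,0.66,0,0,0,-0.205,-0.318,0,0.66]
}}

```text
time_s: 1.88
ee_pos: [0.3533, 0.412, 0.2056]
tool_rot: [3.141, 0.0, 3.139]
contact_force: [1.0, 0.7, 0.6]
width: 0.0621
grip_force: 0.0
```

Call:
{"fn": "drive_tool", "kwargs": {
  "deltas": [0,0,0,-0.041,-0.064,0,0.66,0,0,0,-0.082,-0.128,0,0.66,0,0,0,-0.123,-0.192,0,0.66,0,0,0,-0.164,-0.256,0,0.66,0,0,0,-0.205,-0.318,0,0.66]
}}

```text
time_s: 2.3
ee_pos: [0.4558, 0.2529, 0.2058]
tool_rot: [3.141, 0.0, 3.139]
contact_force: [1.2, 0.4, -0.8]
width: 0.0621
grip_force: 0.0
```

Call:
{"fn": "drive_tool", "kwargs": {
  "deltas": [0,0,0,-0.041,-0.064,0,0.66,0,0,0,-0.082,-0.128,0,0.66,0,0,0,-0.123,-0.192,0,0.66,0,0,0,-0.164,-0.256,0,0.66,0,0,0,-0.205,-0.318,0,0.66]
}}

```text
time_s: 2.72
ee_pos: [0.5583, 0.0938, 0.2058]
tool_rot: [3.142, 0.001, 3.139]
contact_force: [-0.8, 1.2, -0.2]
width: 0.062
grip_force: 0.0
```

```bash
python3 - <<'E'
from h import *
s=sense();print(s['time_s'],s['ee_pos'],s['tool_rot'],s['qpos'].round(2))
I=camera_info('wrist');im=camera('wrist');cv2.imwrite('pics/w1.png',im);print(-I['R'].T@I['t'])
for n in ['jar_red','jar_blue','jar_yellow','coaster_blue','rail','stacker']:
    for r in trace('wrist',n)[:2]: print(n,round(r['p'],2),r['extent'])
E
```

```text
2.7167 [0.55833235 0.09379252 0.20576287] [3.14155098e+00 5.52983061e-04 3.13867098e+00] [-0.38  0.31  0.2   1.77 -0.07  1.06  1.41]
[0.47719565 0.09474204 0.3845985 ]
jar_red 0.93 [254.8, 171.6, 53.5, 75.2]
jar_blue 0.92 [164.3, 24.3, 72.1, 70.0]
jar_blue 0.65 [43.5, 34.6, 109.9, 64.5]
jar_yellow 0.96 [29.1, 171.0, 101.1, 74.7]
coaster_blue 0.93 [249.8, 161.8, 53.2, 41.6]
coaster_blue 0.42 [30.3, 173.1, 100.5, 72.8]
stacker 0.84 [310.3, 244.4, 28.7, 53.4]
```

View pics/w1.png

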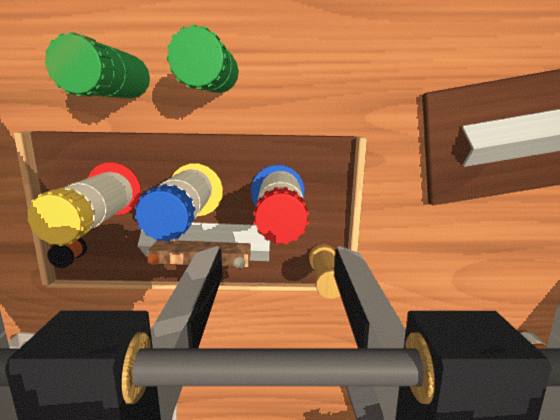

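The wrist view has the red lid at (281,215), the blue at (165,214), the yellow at (60,214), the green decoys at (75,65) and (197,58), and the stacker at (327,270). The choice of red jar is confirmed.

```bash
cat >> h.py <<'E'
def lids(I,im,z=.121,cols=('red','yellow','blue')):
    for c in cols:
        m=cmask(im,c,140,60).astype(np.uint8)
        n,l,st,_=cv2.connectedComponentsWithStats(cv2.morphologyEx(m,cv2.MORPH_OPEN,np.ones((3,3))))
        k=1+np.argmax(st[1:,4]);v,u=np.nonzero(l==k);P=ray(I,np.c_[u,v],z)[:,:2]
        ce,r=cv2.minEnclosingCircle((P*1000).astype(np.float32))
        # camera-far edge is the lid top's own; near edge includes the side: fit on hull pts away from camera
        H=cv2.convexHull((P*1000).astype(np.float32))[:,0]
        cam=(-I['R'].T@I['t'])[:2]*1000;d=H-np.array(ce);w=(H-cam);w/=np.linalg.norm(w,axis=1)[:,None]
        f=H[(d*w).sum(1)>-0.3*r]
        s=least_squares(lambda p:np.hypot(*(f-p).T)-21,ce,loss='soft_l1').x
        print(c,'circle',np.round(ce,1),round(r,1),'fit',s.round(1),len(f),st[k,:4])
E
python3 - <<'E'
from h import *
I=camera_info('wrist');lids(I,cv2.imread('pics/w1.png'))
E
```

```text
red circle [555.8 100.5] 23.3 fit [557.7 100.6] 22 [253 187  56  57]
yellow circle [555.  -74.9] 19.8 fit [552.1 -69.6] 10 [ 33 191  47  39]
blue circle [553.2   9.4] 24.0 fit [555.2   7.4] 18 [135 185  59  56]
```

Call:
{"fn": "drive_tool", "kwargs": {
  "deltas": [0,0,0,0,0.008,0,0.66,0,0,0,0,0.008,0.065,0.66,0,0,0,0,0.008,0.13,0.66,0,0,0,0,0.008,0.195,0.66,0,0,0,0,0.008,0.258,0.66]
}}

```text
time_s: 3.48
ee_pos: [0.5571, 0.1009, 0.0753]
tool_rot: [3.141, 0.001, -3.141]
contact_force: [0.5, -0.1, -1.0]
width: 0.0623
grip_force: 0.0
```

Call:
{"fn": "drive_tool", "kwargs": {
  "deltas": [0,0,0,0,0,0,0,0,0,0,0,0,0,0,0,0,0,0,0,0,0,0,0,0,0,0,0,0,0,0,0,0,0,0,0]
}}

```text
time_s: 3.9
ee_pos: [0.5587, 0.1001, 0.0785]
tool_rot: [3.141, 0.003, 3.141]
contact_force: [-1.1, -0.1, 10.5]
width: 0.0415
grip_force: 30.0
```

Call:
{"fn": "drive_tool", "kwargs": {
  "deltas": [0,0,0,0,0,0,0,0,0,0,0,0,0,0]
}}

```text
time_s: 4.07
ee_pos: [0.5587, 0.1002, 0.0786]
tool_rot: [3.141, 0.003, 3.141]
contact_force: [-1.2, -0.1, 9.8]
width: 0.0417
grip_force: 30.0
```

Call:
{"fn": "drive_tool", "kwargs": {
  "deltas": [0,0,0,0,0,-0.065,0,0,0,0,0,0,-0.13,0,0,0,0,0,0,-0.195,0,0,0,0,0,0,-0.26,0,0,0,0,-0.008,-0.034,-0.26,0]
}}

```text
time_s: 4.48
ee_pos: [0.5638, 0.086, 0.2139]
tool_rot: [3.138, 0.009, -3.138]
contact_force: [1.1, 0.5, -0.6]
width: 0.0417
grip_force: 30.0
```

Call:
{"fn": "drive_tool", "kwargs": {
  "deltas": [0,0,0,-0.012,-0.08,0,0,0,0,0,-0.024,-0.16,0,0,0,0,0,-0.036,-0.24,0,0,0,0,0,-0.048,-0.32,0,0,0,0,0,-0.06,-0.4,0,0]
}}

```text
time_s: 4.9
ee_pos: [0.5917, -0.1192, 0.208]
tool_rot: [3.142, 0.002, -3.142]
contact_force: [0.4, 0.4, -1.1]
width: 0.0416
grip_force: 30.0
```

Call:
{"fn": "drive_tool", "kwargs": {
  "deltas": [0,0,0,-0.012,-0.08,0,0,0,0,0,-0.024,-0.16,0,0,0,0,0,-0.036,-0.24,0,0,0,0,0,-0.048,-0.32,0,0,0,0,0,-0.06,-0.4,0,0]
}}

```text
time_s: 5.32
ee_pos: [0.6216, -0.3192, 0.208]
tool_rot: [-3.141, 0.002, -3.142]
contact_force: [0.5, -0.1, -0.7]
width: 0.0416
grip_force: 30.0
```

Call:
{"fn": "drive_tool", "kwargs": {
  "deltas": [0,0,0,0,-0.02,0.07,0,0,0,0,0,-0.02,0.14,0,0,0,0,0,-0.02,0.2,0,0,0,0,0,-0.02,0.24,0,0,0,0,0,-0.02,0.27,0]
}}

```text
time_s: 5.73
ee_pos: [0.621, -0.327, 0.0703]
tool_rot: [3.141, -0.001, 3.141]
contact_force: [0.2, -1.0, -1.2]
width: 0.0413
grip_force: 30.0
```

Call:
{"fn": "drive_tool", "kwargs": {
  "deltas": [0,0,0,0,0,0.004,0,0,0,0,0,0,0.008,0,0,0,0,0,0,0.012,0,0,0,0,0,0,0.012,0,0,0,0,0,0,0.012,0]
}}

```text
time_s: 6.15
ee_pos: [0.622, -0.3276, 0.0668]
tool_rot: [-3.141, 0.002, 3.141]
contact_force: [-0.5, 0.0, -0.9]
width: 0.0416
grip_force: 30.0
```

Call:
{"fn": "drive_tool", "kwargs": {
  "deltas": [0,0,0,0,0,0.002,0,0,0,0,0,0,0.004,0,0,0,0,0,0,0.004,0]
}}

```text
time_s: 6.4
ee_pos: [0.6227, -0.3279, 0.0665]
tool_rot: [-3.14, 0.003, 3.141]
contact_force: [-5.5, 3.4, 22.8]
width: 0.0414
grip_force: 30.0
```

Call:
{"fn": "drive_tool", "kwargs": {
  "deltas": [0,0,0,0,0,0,0.66,0,0,0,0,0,0,0.66,0,0,0,0,0,0,0.66,0,0,0,0,0,-0.02,0.66,0,0,0,0,0,-0.074,0.66]
}}

```text
time_s: 6.82
ee_pos: [0.6198, -0.3264, 0.098]
tool_rot: [3.139, -0.005, 3.141]
contact_force: [-0.6, -0.2, 0.8]
width: 0.0622
grip_force: 0.0
```

Call:
{"fn": "drive_tool", "kwargs": {
  "deltas": [0,0,0,0,0,-0.08,0.66,0,0,0,0,0,-0.16,0.66,0,0,0,0,0,-0.21,0.66,0,0,0,0.015,0.075,-0.21,0.66,0,0,0,0.031,0.149,-0.21,0.66]
}}

```text
time_s: 7.23
ee_pos: [0.6059, -0.2541, 0.2078]
tool_rot: [-3.14, 0.003, 3.138]
contact_force: [0.9, 1.6, -1.9]
width: 0.062
grip_force: 0.0
```

Call:
{"fn": "drive_tool", "kwargs": {
  "deltas": [0,0,0,0.016,0.08,0,0.66,0,0,0,0.032,0.16,0,0.66,0,0,0,0.048,0.24,0,0.66,0,0,0,0.064,0.32,0,0.66,0,0,0,0.08,0.4,0,0.66]
}}

```text
time_s: 7.65
ee_pos: [0.5653, -0.0511, 0.2064]
tool_rot: [-3.141, 0.001, 3.141]
contact_force: [1.0, 0.7, -0.4]
width: 0.0619
grip_force: 0.0
```

Call:
{"fn": "drive_tool", "kwargs": {
  "deltas": [0,0,0,0.01,0.06,0,0.66,0,0,0,0.02,0.12,0,0.66,0,0,0,0.02,0.12,0,0.66]
}}

```text
time_s: 7.9
ee_pos: [0.5553, 0.0134, 0.2062]
tool_rot: [3.14, 0.0, -3.135]
contact_force: [0.1, -0.5, 0.1]
width: 0.0618
grip_force: 0.0
```

```bash
python3 - <<'E'
from h import *
s=sense();print(s['time_s'],s['ee_pos'],s['tool_rot'],s['qpos'].round(2))
I=camera_info('wrist');im=camera('wrist');cv2.imwrite('pics/w2.png',im);lids(I,im)
m=cmask(im,'blue',130,50)
E
```

```text
7.9 [0.55528219 0.01343405 0.20624076] [ 3.13959058e+00  3.01543583e-04 -3.13501309e+00] [-0.28  0.3   0.24  1.8  -0.08  1.06  1.57]
red circle [534.  -54.5] 20.9 fit [533.7 -54.1] 14 [162 164  54  51]
yellow circle [557.7 -78.9] 24.4 fit [558.2 -80.4] 15 [130 193  54  49]
blue circle [554.5   3.9] 22.5 fit [555.9   3.6] 20 [237 188  55  56]
```

View pics/w2.png

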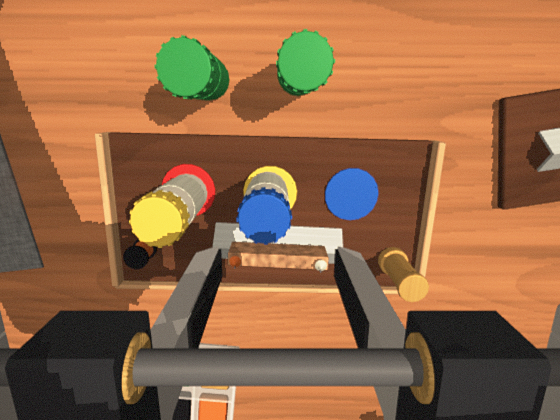

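Call:
{"fn": "drive_tool", "kwargs": {
  "deltas": [0,0,0,0,-0.006,0,0.66,0,0,0,0,-0.006,0.065,0.66,0,0,0,0,-0.006,0.13,0.66,0,0,0,0,-0.006,0.195,0.66,0,0,0,0,-0.006,0.258,0.66]
}}

```text
time_s: 8.37
ee_pos: [0.5562, 0.0021, 0.0754]
tool_rot: [-3.141, 0.001, 3.139]
contact_force: [0.7, -0.2, -0.5]
width: 0.0619
grip_force: 0.0
```

Call:
{"fn": "drive_tool", "kwargs": {
  "deltas": [0,0,0,0,0,0,0,0,0,0,0,0,0,0,0,0,0,0,0,0,0,0,0,0,0,0,0,0,0,0,0,0,0,0,0]
}}

```text
time_s: 8.78
ee_pos: [0.5572, 0.0038, 0.0785]
tool_rot: [3.142, 0.003, 3.141]
contact_force: [-0.8, -2.7, 7.9]
width: 0.0416
grip_force: 30.0
```

Call:
{"fn": "drive_tool", "kwargs": {
  "deltas": [0,0,0,0,0,-0.065,0,0,0,0,0,0,-0.13,0,0,0,0,0,0,-0.195,0,0,0,0,0,0,-0.26,0,0,0,0,0,-0.04,-0.26,0]
}}

```text
time_s: 9.2
ee_pos: [0.5588, -0.0127, 0.2136]
tool_rot: [3.139, 0.009, -3.138]
contact_force: [0.8, 1.7, -0.5]
width: 0.0418
grip_force: 30.0
```

Call:
{"fn": "drive_tool", "kwargs": {
  "deltas": [0,0,0,0,-0.08,0,0,0,0,0,0,-0.16,0,0,0,0,0,0,-0.24,0,0,0,0,0,0,-0.32,0,0,0,0,0,0,-0.4,0,0]
}}

```text
time_s: 9.62
ee_pos: [0.5558, -0.2178, 0.2079]
tool_rot: [-3.141, 0.002, -3.141]
contact_force: [0.2, 1.0, -1.4]
width: 0.0412
grip_force: 30.0
```

Call:
{"fn": "drive_tool", "kwargs": {
  "deltas": [0,0,0,0,-0.08,0,0,0,0,0,0,-0.16,0,0,0,0,0,0,-0.24,0,0,0,0,0,0,-0.24,0.05,0,0,0,0,0,-0.24,0.12,0]
}}

```text
time_s: 10.03
ee_pos: [0.5565, -0.3399, 0.1494]
tool_rot: [-3.138, 0.005, 3.138]
contact_force: [1.7, 0.3, -2.0]
width: 0.0418
grip_force: 30.0
```

Call:
{"fn": "drive_tool", "kwargs": {
  "deltas": [0,0,0,0,0,0.06,0,0,0,0,0,0,0.11,0,0,0,0,0,0,0.145,0,0,0,0,0,0,0.157,0,0,0,0,0,0,0.164,0]
}}

```text
time_s: 10.45
ee_pos: [0.5563, -0.3359, 0.066]
tool_rot: [3.141, 0.001, 3.141]
contact_force: [-8.6, 8.4, 38.7]
width: 0.0417
grip_force: 30.0
```

Call:
{"fn": "drive_tool", "kwargs": {
  "deltas": [0,0,0,0,0,0.001,0,0,0,0,0,0,0.002,0,0,0,0,0,0,0.002,0]
}}

```text
time_s: 10.7
ee_pos: [0.5568, -0.336, 0.0661]
tool_rot: [-3.141, 0.002, -3.142]
contact_force: [-3.5, 3.3, 11.1]
width: 0.0415
grip_force: 30.0
```

Call:
{"fn": "drive_tool", "kwargs": {
  "deltas": [0,0,0,0,0,0,0.66,0,0,0,0,0,0,0.66,0,0,0,0,0,0,0.66,0,0,0,0,0,-0.02,0.66,0,0,0,0,0,-0.084,0.66]
}}

```text
time_s: 11.12
ee_pos: [0.5541, -0.3346, 0.1029]
tool_rot: [3.139, -0.005, 3.141]
contact_force: [1.0, -0.2, 0.5]
width: 0.0621
grip_force: 0.0
```

Call:
{"fn": "drive_tool", "kwargs": {
  "deltas": [0,0,0,0,0,-0.08,0.66,0,0,0,0,0,-0.16,0.66,0,0,0,0,0,-0.2,0.66,0,0,0,0,0.08,-0.2,0.66,0,0,0,0,0.16,-0.2,0.66]
}}

```text
time_s: 11.53
ee_pos: [0.5558, -0.2572, 0.2078]
tool_rot: [-3.14, 0.003, 3.137]
contact_force: [1.7, 0.3, -1.0]
width: 0.062
grip_force: 0.0
```

Call:
{"fn": "drive_tool", "kwargs": {
  "deltas": [0,0,0,0,0.08,0,0.66,0,0,0,0,0.16,0,0.66,0,0,0,0,0.24,0,0.66,0,0,0,0,0.32,0,0.66,0,0,0,-0.004,0.353,0,0.66]
}}

```text
time_s: 11.95
ee_pos: [0.5579, -0.0738, 0.2065]
tool_rot: [3.14, 0.001, -3.137]
contact_force: [0.3, 0.4, 0.7]
width: 0.0621
grip_force: 0.0
```

Call:
{"fn": "drive_tool", "kwargs": {
  "deltas": [0,0,0,0,0,0,0.66,0,0,0,0,0,0.065,0.66,0,0,0,0,0,0.13,0.66,0,0,0,0,0,0.195,0.66,0,0,0,0,0,0.258,0.66]
}}

```text
time_s: 12.37
ee_pos: [0.5581, -0.0804, 0.0759]
tool_rot: [-3.141, 0.001, 3.14]
contact_force: [1.5, 0.2, -0.5]
width: 0.0621
grip_force: 0.0
```

Call:
{"fn": "drive_tool", "kwargs": {
  "deltas": [0,0,0,0,0,0,0,0,0,0,0,0,0,0,0,0,0,0,0,0,0,0,0,0,0,0,0,0,0,0,0,0,0,0,0]
}}

```text
time_s: 12.78
ee_pos: [0.5593, -0.08, 0.0788]
tool_rot: [-3.141, 0.003, 3.141]
contact_force: [-1.8, -1.7, 9.7]
width: 0.0415
grip_force: 30.0
```

Call:
{"fn": "drive_tool", "kwargs": {
  "deltas": [0,0,0,0,0,-0.065,0,0,0,0,0,0,-0.13,0,0,0,0,0,0,-0.195,0,0,0,0,0,0,-0.26,0,0,0,0,0.02,-0.049,-0.26,0]
}}

```text
time_s: 13.2
ee_pos: [0.5521, -0.1004, 0.2138]
tool_rot: [3.141, 0.01, -3.136]
contact_force: [1.6, -0.0, -0.3]
width: 0.0413
grip_force: 30.0
```

Call:
{"fn": "drive_tool", "kwargs": {
  "deltas": [0,0,0,0.02,-0.075,0,0,0,0,0,0.04,-0.15,0,0,0,0,0,0.06,-0.225,0,0,0,0,0,0.08,-0.3,0,0,0,0,0,0.1,-0.375,0,0]
}}

```text
time_s: 13.62
ee_pos: [0.4974, -0.2931, 0.2083]
tool_rot: [-3.141, 0.002, -3.142]
contact_force: [1.0, 0.8, -1.0]
width: 0.0414
grip_force: 30.0
```

Call:
{"fn": "drive_tool", "kwargs": {
  "deltas": [0,0,0,0.014,-0.052,0,0,0,0,0,0.028,-0.105,0,0,0,0,0,0.028,-0.105,0,0,0,0,0,0.028,-0.105,0.06,0,0,0,0,0.028,-0.105,0.13,0]
}}

```text
time_s: 14.03
ee_pos: [0.4853, -0.3452, 0.1441]
tool_rot: [-3.139, 0.006, 3.141]
contact_force: [1.0, -0.4, -1.3]
width: 0.0417
grip_force: 30.0
```

Call:
{"fn": "drive_tool", "kwargs": {
  "deltas": [0,0,0,0,0,0.06,0,0,0,0,0,0,0.11,0,0,0,0,0,0,0.138,0,0,0,0,0,0,0.146,0,0,0,0,0,0,0.151,0]
}}

```text
time_s: 14.45
ee_pos: [0.4842, -0.3437, 0.0668]
tool_rot: [3.141, 0.0, 3.141]
contact_force: [-5.2, 6.4, 24.1]
width: 0.0417
grip_force: 30.0
```

Call:
{"fn": "drive_tool", "kwargs": {
  "deltas": [0,0,0,0,0,0.001,0,0,0,0,0,0,0.002,0,0,0,0,0,0,0.003,0,0,0,0,0,0,0.004,0]
}}

```text
time_s: 14.78
ee_pos: [0.485, -0.3444, 0.0667]
tool_rot: [-3.141, 0.003, 3.141]
contact_force: [-6.5, 4.8, 27.2]
width: 0.0416
grip_force: 30.0
```

Call:
{"fn": "drive_tool", "kwargs": {
  "deltas": [0,0,0,0,0,0,0.66,0,0,0,0,0,0,0.66,0,0,0,0,0,0,0.66,0,0,0,0,0,-0.02,0.66,0,0,0,0,0,-0.083,0.66]
}}

```text
time_s: 15.2
ee_pos: [0.4823, -0.3426, 0.1033]
tool_rot: [3.139, -0.005, 3.141]
contact_force: [0.9, 0.0, -0.2]
width: 0.0621
grip_force: 0.0
```

Call:
{"fn": "drive_tool", "kwargs": {
  "deltas": [0,0,0,0,0,-0.08,0.66,0,0,0,0,0,-0.16,0.66,0,0,0,0,0,-0.2,0.66,0,0,0,-0.02,0.07,-0.2,0.66,0,0,0,-0.042,0.142,-0.2,0.66]
}}

```text
time_s: 15.62
ee_pos: [0.5048, -0.2742, 0.208]
tool_rot: [-3.14, 0.003, 3.137]
contact_force: [1.5, 1.1, 0.0]
width: 0.0621
grip_force: 0.0
```

Call:
{"fn": "drive_tool", "kwargs": {
  "deltas": [0,0,0,-0.024,0.07,0,0.66,0,0,0,-0.048,0.14,0,0.66,0,0,0,-0.072,0.21,0,0.66,0,0,0,-0.096,0.28,0,0.66,0,0,0,-0.12,0.35,0,0.66]
}}

```text
time_s: 16.03
ee_pos: [0.5653, -0.0962, 0.2067]
tool_rot: [-3.141, 0.001, 3.141]
contact_force: [0.7, -0.5, -1.3]
width: 0.0622
grip_force: 0.0
```

Call:
{"fn": "drive_tool", "kwargs": {
  "deltas": [0,0,0,-0.024,0.07,0,0.66,0,0,0,-0.048,0.14,0,0.66,0,0,0,-0.07,0.22,0,0.66,0,0,0,-0.07,0.22,0,0.66,0,0,0,-0.07,0.22,0,0.66]
}}

```text
time_s: 16.45
ee_pos: [0.6002, 0.0146, 0.206]
tool_rot: [3.141, 0.0, -3.138]
contact_force: [-0.7, -1.1, 0.8]
width: 0.0619
grip_force: 0.0
```

Call:
{"fn": "drive_tool", "kwargs": {
  "deltas": [0,0,0,0,0,0,0.66,0,0,0,0,0,0,0.66]
}}

```text
time_s: 16.62
ee_pos: [0.5999, 0.0107, 0.206]
tool_rot: [-3.141, 0.0, 3.14]
contact_force: [0.0, -0.4, 0.0]
width: 0.062
grip_force: 0.0
```

```bash
python3 - <<'E'
from h import *
s=sense();print(s['time_s'],s['ee_pos'],s['tool_rot'],s['qpos'].round(2))
I=camera_info('wrist');im=camera('wrist');cv2.imwrite('pics/w3.png',im)
lids(I,im,.016)
r=trace('wrist','rail')[0];print(r['p'],r['extent']);v,u=np.nonzero(r['pixels'])
cv2.imwrite('pics/w3c.png',cv2.resize(im[120:320,140:420],None,fx=2.8,fy=2.8,interpolation=cv2.INTER_CUBIC))
E
```

```text
16.6167 [0.59985439 0.01071863 0.20601895] [-3.14105129e+00  4.00591902e-04  3.13964984e+00] [-0.29  0.38  0.28  1.69 -0.11  1.09  1.6 ]
red circle [558.5 -81.4] 29.3 fit [562.4 -89.1] 30 [160 121  57  57]
yellow circle [559.8   6.1] 28.6 fit [565.8   5.7] 38 [246 123  54  55]
blue circle [561.5  93.5] 28.5 fit [560.6 101. ] 29 [330 125  55  55]
0.96 [214.8, 183.1, 134.6, 45.4]
```

View pics/w3c.png

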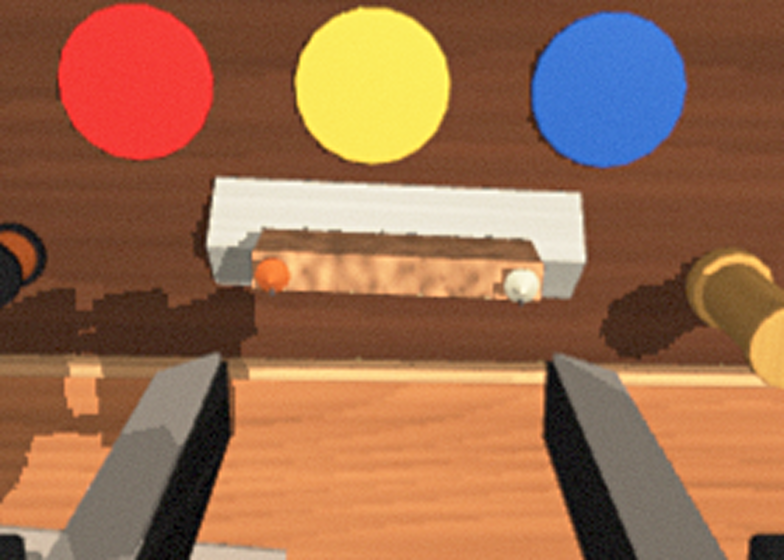

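The view shows empty red, yellow and blue coasters at crop (137,82), (373,85) and (609,89). The rail's near foot runs from (215,179) to (582,192), and its cork top spans (255,271) to (541,281).

```bash
python3 - <<'E'
from h import *
I=camera_info('wrist')
f=lambda p,z:ray(I,np.array(p)/2.8+[140,120],z)[:,:2]*1000
a=f([(215,179),(582,192)],.012);b=f([(257,252),(541,262),(253,290),(542,299)],.063)
print(a.round(1),b.round(1))
ang=lambda p,q:np.degrees(np.arctan2(*(q-p)))
print('axis dx/dy deg',ang(a[0],a[1]),ang(b[0],b[1]),ang(b[2],b[3]))
print('len',np.hypot(*(a[1]-a[0])),'foot mid',a.mean(0),'cork mid',b.mean(0))
E
```

```text
[[595.7 -54. ]
 [601.1  87.4]] [[610.4 -32. ]
 [614.1  64.4]
 [624.  -33.9]
 [627.4  65.3]]
axis dx/dy deg 2.15184346863971 2.181497272453452 1.9591173058998288
len 141.4931207255228 foot mid [598.40429966  16.70024846] cork mid [618.96954509  15.9599935 ]
```

Call:
{"fn": "drive_tool", "kwargs": {
  "deltas": [0,0,0,0.024,0.07,0,0.4,0,0,0,0.048,0.14,0,0.4,0,0,0,0.072,0.21,0,0.4,0,0,0,0.096,0.28,0,0.4,0,0,0,0.12,0.35,0,0.4]
}}

```text
time_s: 17.13
ee_pos: [0.5394, 0.1877, 0.2058]
tool_rot: [-3.142, 0.0, 3.14]
contact_force: [0.7, 1.0, -0.3]
width: 0.0382
grip_force: 0.0
```

Call:
{"fn": "drive_tool", "kwargs": {
  "deltas": [0,0,0,0.024,0.07,0,0.4,0,0,0,0.048,0.14,0,0.4,0,0,0,0.072,0.21,0,0.4,0,0,0,0.096,0.28,0,0.4,0,0,0,0.11,0.336,0,0.4]
}}

```text
time_s: 17.55
ee_pos: [0.4838, 0.3572, 0.2058]
tool_rot: [3.141, -0.0, -3.141]
contact_force: [-0.0, -0.7, 0.6]
width: 0.0373
grip_force: 0.0
```

Call:
{"fn": "drive_tool", "kwargs": {
  "deltas": [0,0,0,0,0,0,0.4,0,0,0,0,0,0,0.4,0,0,0,0,0,0,0.4]
}}

```text
time_s: 17.8
ee_pos: [0.4857, 0.3539, 0.2055]
tool_rot: [-3.141, 0.0, 3.14]
contact_force: [-0.1, 0.2, 0.4]
width: 0.0376
grip_force: 0.0
```

```bash
python3 - <<'E'
from h import *
s=sense();print(s['time_s'],s['ee_pos'],s['tool_rot'],s['qpos'].round(2))
I=camera_info('wrist');im=camera('wrist');cv2.imwrite('pics/w4.png',im);np.save('I4.npy',I,allow_pickle=True)
r=trace('wrist','stand')
for k in r[:2]: print(k['p'],k['extent'])
E
```

```text
17.8 [0.48572878 0.35392174 0.20548643] [-3.14095370e+00  2.45002904e-04  3.13989158e+00] [-0.78  0.38  0.13  1.68 -0.05  1.09  0.93]
0.7 [174.5, 129.1, 207.3, 137.1]
```

View pics/w4.png

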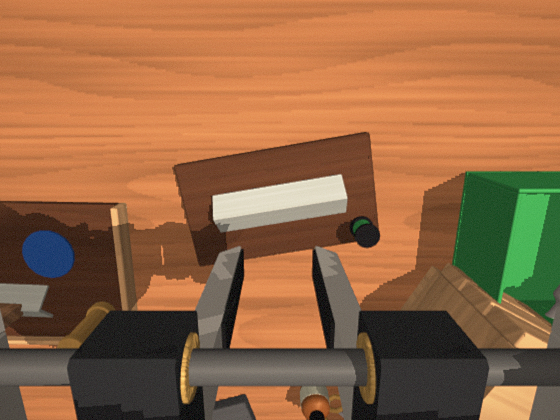

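The stand shows its bare angle from about (212,196)–(341,175) down to (214,230)–(346,207), with the spool at (365,232).

```bash
python3 - <<'E'
from h import *
im=cv2.imread('pics/w4.png')
cv2.imwrite('pics/w4c.png',cv2.resize(im[165:240,200:360],None,fx=5,fy=5,interpolation=cv2.INTER_CUBIC))
E
```

```text
(no output)
```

View pics/w4c.png

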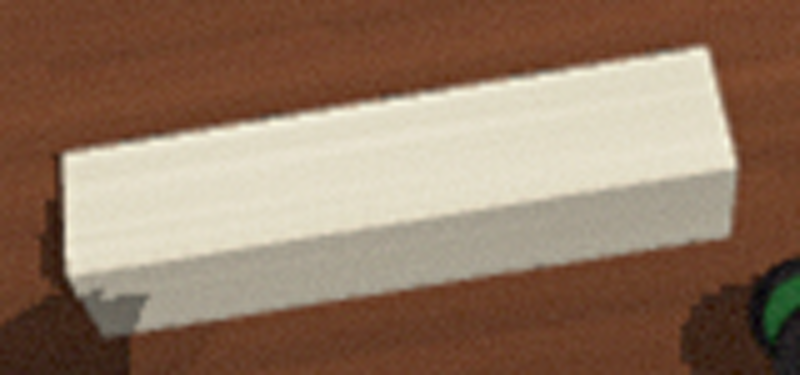

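```bash
python3 - <<'E'
from h import *
I=np.load('I4.npy',allow_pickle=True).item()
p=np.array([(63,152),(707,47),(70,276),(737,170),(107,338),(730,238)])/5+[200,165]
L=np.array([(-23.5,-70,12),(-23.5,70,12),(0,-70,35),(0,70,35),(23.5,-70,12),(23.5,70,12)])/1000
def res(q,full=False):
    c,s=np.cos(q[2]),np.sin(q[2]);X=np.c_[q[0]+c*L[:,0]-s*L[:,1],q[1]+s*L[:,0]+c*L[:,1],L[:,2]]
    C=X@I['R'].T+I['t'];return (np.c_[I['fx']*C[:,0]/C[:,2]+I['cx'],I['fy']*C[:,1]/C[:,2]+I['cy']]-p).ravel()
s=least_squares(res,[.504,.355,.17]);print(s.x[:2],np.degrees(s.x[2]),s.fun.round(1))
E
```

```text
[0.50407643 0.35707456] 9.432879862708136 [ 0.1 -1.6 -0.3 -1.7 -0.4  0.4  0.3  0.   0.3  1.5  0.   1.7]
```

Call:
{"fn": "drive_tool", "kwargs": {
  "deltas": [0,0,0,-0.03,-0.076,0,0.4,0,0,0,-0.06,-0.152,0,0.4,0,0,0,-0.09,-0.228,0,0.4,0,0,0,-0.12,-0.304,0,0.4,0,0,0,-0.15,-0.38,0,0.4]
}}

```text
time_s: 18.32
ee_pos: [0.5606, 0.1619, 0.2058]
tool_rot: [-3.142, 0.0, 3.14]
contact_force: [1.6, 0.4, -1.0]
width: 0.0373
grip_force: 0.0
```

Call:
{"fn": "drive_tool", "kwargs": {
  "deltas": [0,0,0,-0.03,-0.076,0,0.4,0,0,0,-0.06,-0.152,0,0.4,0,0,0,-0.09,-0.228,0,0.4,0,0,0,-0.117,-0.298,0,0.4,0,0,0,-0.117,-0.298,0,0.4]
}}

```text
time_s: 18.73
ee_pos: [0.6198, 0.0061, 0.2058]
tool_rot: [-3.138, 0.001, 3.131]
contact_force: [0.0, -0.6, 0.6]
width: 0.0374
grip_force: 0.0
```

Call:
{"fn": "drive_tool", "kwargs": {
  "deltas": [0,0,0.039,0,0,0,0.4,0,0,0.078,0,0,0,0.4,0,0,0.117,0,0,0,0.4,0,0,0.156,0,0,0,0.4,0,0,0.195,0,0,0,0.4]
}}

```text
time_s: 19.15
ee_pos: [0.6183, 0.0148, 0.2057]
tool_rot: [-3.142, 0.0, 2.521]
contact_force: [0.2, 0.6, -0.8]
width: 0.0374
grip_force: 0.0
```

Call:
{"fn": "drive_tool", "kwargs": {
  "deltas": [0,0,0.039,0,0,0,0.4,0,0,0.078,0,0,0,0.4,0,0,0.117,0,0,0,0.4,0,0,0.156,0,0,0,0.4,0,0,0.195,0,0,0,0.4]
}}

```text
time_s: 19.57
ee_pos: [0.6183, 0.0149, 0.2057]
tool_rot: [3.141, 0.0, 1.908]
contact_force: [-0.4, -0.1, -0.2]
width: 0.0377
grip_force: 0.0
```

Call:
{"fn": "drive_tool", "kwargs": {
  "deltas": [0,0,0.039,0,0,0,0.4,0,0,0.078,0,0,0,0.4,0,0,0.117,0,0,0,0.4,0,0,0.1217,0,0,0,0.4,0,0,0.1217,0,0,0,0.4]
}}

```text
time_s: 19.98
ee_pos: [0.6184, 0.0154, 0.2056]
tool_rot: [3.142, 0.0, 1.535]
contact_force: [0.4, 0.4, 1.0]
width: 0.0376
grip_force: 0.0
```

Call:
{"fn": "drive_tool", "kwargs": {
  "deltas": [0,0,0,0,0,0.06,0.4,0,0,0,0,0,0.12,0.4,0,0,0,0,0,0.12,0.4,0,0,0,0,0,0.12,0.4]
}}

```text
time_s: 20.32
ee_pos: [0.6179, 0.0156, 0.1452]
tool_rot: [-3.139, 0.001, 1.536]
contact_force: [1.1, -0.6, 0.7]
width: 0.0378
grip_force: 0.0
```

```bash
python3 - <<'E'
from h import *
s=sense();print(s['time_s'],s['ee_pos'],s['tool_rot'],s['qpos'].round(2))
im=camera('wrist');a=im[100:400,80:480]
cv2.imwrite('pics/w5.png',cv2.resize(a,(640,480)))
E
```

```text
20.3167 [0.61788576 0.0156213  0.14518075] [-3.13945507e+00  5.82106589e-04  1.53581883e+00] [-0.5   0.52  0.57  1.7  -0.32  1.01  0.16]
```

View pics/w5.png

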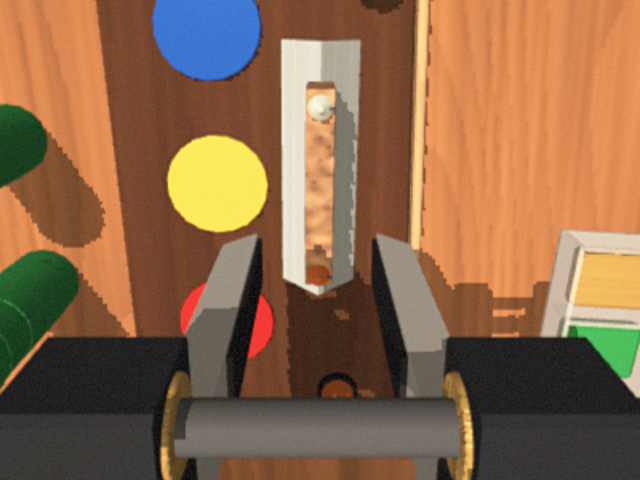

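The rail's cork (crop x≈320) is centred between the fingers (255 and 380) and parallel to them, so I go down and grip.

Call:
{"fn": "drive_tool", "kwargs": {
  "deltas": [0,0,0,0,0,0.07,0.4,0,0,0,0,0,0.14,0.4,0,0,0,0,0,0.19,0.4,0,0,0,0,0,0.217,0.4,0,0,0,0,0,0.217,0.4]
}}

```text
time_s: 20.78
ee_pos: [0.6181, 0.016, 0.0361]
tool_rot: [-3.14, 0.0, 1.535]
contact_force: [-0.7, -0.5, -0.1]
width: 0.0372
grip_force: 0.0
```

Call:
{"fn": "drive_tool", "kwargs": {
  "deltas": [0,0,0,0,0,0,0,0,0,0,0,0,0,0,0,0,0,0,0,0,0,0,0,0,0,0,0,0,0,0,0,0,0,0,0]
}}

```text
time_s: 21.2
ee_pos: [0.6193, 0.0163, 0.0383]
tool_rot: [3.14, -0.0, 1.534]
contact_force: [-1.6, -0.2, 9.2]
width: 0.0139
grip_force: 30.0
```

Call:
{"fn": "drive_tool", "kwargs": {
  "deltas": [0,0,0,0,0,0,0,0,0,0,0,0,0,0]
}}

```text
time_s: 21.37
ee_pos: [0.6193, 0.0162, 0.0383]
tool_rot: [3.14, -0.0, 1.534]
contact_force: [-2.1, -0.2, 9.9]
width: 0.0134
grip_force: 30.0
```

Call:
{"fn": "drive_tool", "kwargs": {
  "deltas": [0,0,0,0,0,-0.04,0,0,0,0,0,0,-0.11,0,0,0,0,0,0,-0.18,0,0,0,0,0,0,-0.26,0,0,0,0,0,0,-0.26,0]
}}

```text
time_s: 21.78
ee_pos: [0.6216, 0.0157, 0.1747]
tool_rot: [3.132, -0.002, 1.533]
contact_force: [1.5, 0.3, -0.2]
width: 0.0137
grip_force: 30.0
```

Call:
{"fn": "drive_tool", "kwargs": {
  "deltas": [0,0,0,0.07,-0.026,0,0,0,0,0,0.14,-0.052,0,0,0,0,0,0.21,-0.078,0,0,0,0,0,0.28,-0.104,0,0,0,0,0,0.35,-0.13,0,0]
}}

```text
time_s: 22.2
ee_pos: [0.5593, 0.1951, 0.1674]
tool_rot: [3.141, -0.001, 1.534]
contact_force: [1.7, -0.1, -0.6]
width: 0.0138
grip_force: 30.0
```

Call:
{"fn": "drive_tool", "kwargs": {
  "deltas": [0,0,0,0.07,-0.026,0,0,0,0,0,0.14,-0.052,0,0,0,0,0,0.21,-0.078,0,0,0,0,-0.032,0.28,-0.108,0,0,0,0,-0.0644,0.322,-0.124,0,0]
}}

```text
time_s: 22.62
ee_pos: [0.5017, 0.361, 0.1671]
tool_rot: [-3.141, -0.001, 1.744]
contact_force: [-0.9, 0.2, -0.9]
width: 0.0136
grip_force: 30.0
```

Call:
{"fn": "drive_tool", "kwargs": {
  "deltas": [0,0,0,0,0,0.06,0,0,0,0,0,0,0.12,0,0,0,0,0,0,0.17,0,0,0,0,0,0,0.19,0,0,0,0,0,0,0.19,0]
}}

```text
time_s: 23.03
ee_pos: [0.5031, 0.3559, 0.0702]
tool_rot: [-3.139, 0.002, 1.736]
contact_force: [-0.9, -0.1, -0.2]
width: 0.014
grip_force: 30.0
```

Call:
{"fn": "drive_tool", "kwargs": {
  "deltas": [0,0,0,0,0,0,0,0,0,0,0,0,0,0]
}}

```text
time_s: 23.2
ee_pos: [0.5049, 0.357, 0.0737]
tool_rot: [3.14, -0.001, 1.736]
contact_force: [0.6, -0.5, -1.0]
width: 0.0137
grip_force: 30.0
```

```bash
python3 - <<'E'
from h import *
s=sense();print(s['time_s'],s['ee_pos'],s['tool_rot'],s['qpos'].round(2))
I=camera_info('wrist');np.save('I6.npy',I,allow_pickle=True)
im=camera('wrist');cv2.imwrite('pics/w6.png',im)
t=camera('top');cv2.imwrite('pics/t6.png',t)
a=cv2.resize(im[40:340,130:430],(500,500));b=cv2.resize(t[170:270,70:150],(300,375),interpolation=cv2.INTER_CUBIC)
w=np.zeros((500,800,3),np.uint8);w[:,:500]=a;w[:375,500:]=b;cv2.imwrite('pics/c6.png',w)
E
```

```text
23.2 [0.50493874 0.35703752 0.07367619] [ 3.13967326e+00 -1.01169413e-03  1.73591239e+00] [-0.98  0.59  0.43  1.75 -0.31  0.87 -0.25]
```

View pics/c6.png

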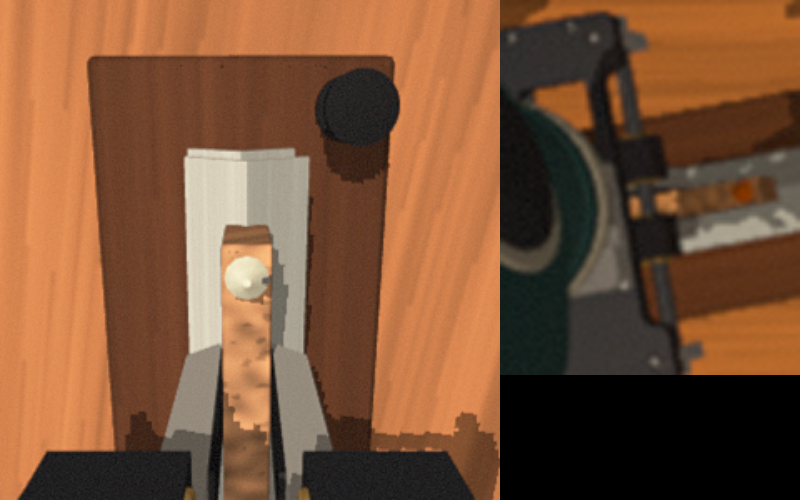

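```bash
python3 - <<'E'
from h import *
I=np.load('I6.npy',allow_pickle=True).item()
t=np.array([.50494,.35704]);psi=1.7359
ex=np.array([np.cos(psi),np.sin(psi)]);ey=np.array([np.sin(psi),-np.cos(psi)])
for n,px,z in [('railL',(184,156),.0474),('railR',(309,157),.0474),('ridge',(245,156),.0704),('angL',(188,149),.012),('angR',(295,148),.012),('angridge',(240,152),.035)]:
    P=ray(I,np.array(px)*.6+[130,40],z)[0,:2];d=P-t;print(n,P.round(4),'tool x,y mm',(d@ex*1000).round(1),(d@ey*1000).round(1))
# bottom-wood edges for axis direction
a=ray(I,np.array([(91,60),(118,450),(391,62),(371,450)])*.6+[130,40],.012)[:,:2]
for i in (0,2): d=a[i]-a[i+1];print('base edge angle rel tool x',np.degrees(np.arctan2(d@ey,d@ex)))
E
```

```text
railL [0.4728 0.4212] tool x,y mm 68.5 -21.1
railR [0.515  0.4279] tool x,y mm 68.2 21.6
ridge [0.4932 0.426 ] tool x,y mm 70.0 -0.3
angL [0.4708 0.4213] tool x,y mm 69.0 -23.1
angR [0.5129 0.4288] tool x,y mm 69.4 19.7
angridge [0.4915 0.4249] tool x,y mm 69.2 -2.1
base edge angle rel tool x -0.08516788755390856
base edge angle rel tool x -0.79460709260341
```

Call:
{"fn": "drive_tool", "kwargs": {
  "deltas": [0,0,0,0.001,-0.0036,0.01,0,0,0,0,0.001,-0.0036,0.025,0,0,0,0,0.001,-0.0036,0.04,0,0,0,0,0.001,-0.0036,0.05,0,0,0,0,0.001,-0.0036,0.056,0]
}}

```text
time_s: 23.72
ee_pos: [0.5025, 0.3567, 0.0433]
tool_rot: [3.141, 0.0, 1.736]
contact_force: [3.2, 0.4, 10.0]
width: 0.014
grip_force: 30.0
```

Call:
{"fn": "drive_tool", "kwargs": {
  "deltas": [0,0,0,0,0,0.002,0,0,0,0,0,0,0.004,0,0,0,0,0,0,0.006,0,0,0,0,0,0,0.006,0]
}}

```text
time_s: 24.05
ee_pos: [0.503, 0.3569, 0.0425]
tool_rot: [3.14, -0.001, 1.736]
contact_force: [-6.3, -4.7, 29.6]
width: 0.0137
grip_force: 30.0
```

Call:
{"fn": "drive_tool", "kwargs": {
  "deltas": [0,0,0,0,0,-0.002,0.4,0,0,0,0,0,-0.002,0.4,0,0,0,0,0,-0.002,0.4,0,0,0,0,0,-0.02,0.4,0,0,0,0,0,-0.08,0.4]
}}

```text
time_s: 24.47
ee_pos: [0.5002, 0.3555, 0.0781]
tool_rot: [-3.136, 0.003, 1.736]
contact_force: [-0.5, 0.4, -0.2]
width: 0.0372
grip_force: 0.0
```

Call:
{"fn": "drive_tool", "kwargs": {
  "deltas": [0,0,0,0,0,-0.08,0.4,0,0,0,0,0,-0.16,0.4,0,0,0,0,0,-0.24,0.4,0,0,0,-0.04,0,-0.25,0.4,0,0,0,-0.08,0,-0.25,0.4]
}}

```text
time_s: 24.88
ee_pos: [0.5096, 0.3183, 0.2093]
tool_rot: [3.138, -0.003, 1.738]
contact_force: [0.9, -0.1, -0.9]
width: 0.0376
grip_force: 0.0
```

Call:
{"fn": "drive_tool", "kwargs": {
  "deltas": [0,0,0,-0.06,0,0,0.66,0,0,0,-0.12,0,0,0.66,0,0,0,-0.12,0,0,0.66,0,0,0,-0.12,0,0,0.66]
}}

```text
time_s: 25.22
ee_pos: [0.5191, 0.2567, 0.2066]
tool_rot: [3.141, -0.0, 1.733]
contact_force: [0.1, 0.8, -0.5]
width: 0.06
grip_force: 0.0
```

```bash
python3 - <<'E'
from h import *
s=sense();print(s['time_s'],s['ee_pos'],s['tool_rot'],s['qpos'].round(2))
I=camera_info('wrist');np.save('I7.npy',I,allow_pickle=True)
im=camera('wrist');cv2.imwrite('pics/w7.png',im)
r=trace('wrist','rail');print([(k['p'],k['extent']) for k in r[:2]])
x,y,w,h=map(int,r[0]['extent']);x0,y0=max(x-25,0),max(y-15,0)
c=im[y0:y+h+15,x0:x+w+25];f=min(780/c.shape[1],580/c.shape[0]);print(x0,y0,f)
cv2.imwrite('pics/c7.png',cv2.resize(c,None,fx=f,fy=f,interpolation=cv2.INTER_CUBIC))
E
```

```text
25.2167 [0.51905856 0.25671372 0.20663859] [ 3.14117541e+00 -1.48775008e-04  1.73336997e+00] [-0.93  0.37  0.53  1.75 -0.21  1.08 -0.17]
[(0.71, [255.3, 5.7, 44.4, 160.1])]
230 0 3.2222222222222223
```

View pics/c7.png

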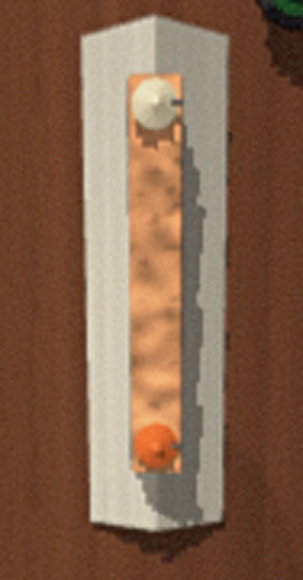

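The rail sits nested on the stand angle. Both ends read square, with no bare angle sticking out at the top (155,20) or bottom (155,525). Next, back to the mat.

Call:
{"fn": "drive_tool", "kwargs": {
  "deltas": [0,0,-0.039,0,0,0,0.66,0,0,-0.078,0,0,0,0.66,0,0,-0.117,0,0,0,0.66,0,0,-0.156,0,0,0,0.66,0,0,-0.195,0,0,0,0.66]
}}

```text
time_s: 25.73
ee_pos: [0.5182, 0.2595, 0.2059]
tool_rot: [-3.141, -0.0, 2.357]
contact_force: [0.1, -0.3, -0.6]
width: 0.0617
grip_force: 0.0
```

Call:
{"fn": "drive_tool", "kwargs": {
  "deltas": [0,0,-0.039,0,0,0,0.66,0,0,-0.078,0,0,0,0.66,0,0,-0.117,0,0,0,0.66,0,0,-0.156,0,0,0,0.66,0,0,-0.195,0,0,0,0.66]
}}

```text
time_s: 26.15
ee_pos: [0.5182, 0.2595, 0.2059]
tool_rot: [-3.141, -0.0, 2.969]
contact_force: [-0.6, -0.6, 0.2]
width: 0.0618
grip_force: 0.0
```

Call:
{"fn": "drive_tool", "kwargs": {
  "deltas": [0,0,-0.039,0,0,0,0.66,0,0,-0.057,0,0,0,0.66,0,0,-0.057,0,0,0,0.66]
}}

```text
time_s: 26.4
ee_pos: [0.5183, 0.2593, 0.2059]
tool_rot: [3.142, -0.0, -3.138]
contact_force: [0.5, -0.9, 0.1]
width: 0.0623
grip_force: 0.0
```

Call:
{"fn": "drive_tool", "kwargs": {
  "deltas": [0,0,0,-0.005,-0.079,0,0.66,0,0,0,-0.01,-0.158,0,0.66,0,0,0,-0.016,-0.237,0,0.66,0,0,0,-0.021,-0.316,0,0.66,0,0,0,-0.027,-0.395,0,0.66]
}}

```text
time_s: 26.82
ee_pos: [0.5317, 0.0597, 0.2061]
tool_rot: [3.141, 0.0, 3.139]
contact_force: [1.0, 0.4, -0.5]
width: 0.062
grip_force: 0.0
```

Call:
{"fn": "drive_tool", "kwargs": {
  "deltas": [0,0,0,-0.005,-0.079,0,0.66,0,0,0,-0.01,-0.158,0,0.66,0,0,0,-0.016,-0.237,0,0.66,0,0,0,-0.021,-0.316,0,0.66,0,0,0,-0.027,-0.395,0,0.66]
}}

```text
time_s: 27.23
ee_pos: [0.5453, -0.1379, 0.2062]
tool_rot: [3.142, 0.0, 3.139]
contact_force: [0.7, 0.2, -0.4]
width: 0.0618
grip_force: 0.0
```

Call:
{"fn": "drive_tool", "kwargs": {
  "deltas": [0,0,0,-0.005,-0.079,0,0.66,0,0,0,-0.01,-0.158,0,0.66,0,0,0,-0.016,-0.237,0,0.66,0,0,0,-0.021,-0.316,0,0.66,0,0,0,-0.027,-0.395,0,0.66]
}}

```text
time_s: 27.65
ee_pos: [0.5589, -0.3354, 0.2059]
tool_rot: [3.141, 0.0, 3.139]
contact_force: [1.1, -0.3, -0.6]
width: 0.0617
grip_force: 0.0
```

Call:
{"fn": "drive_tool", "kwargs": {
  "deltas": [0,0,0,0,0,0,0.66,0,0,0,0,0,0,0.66,0,0,0,0,0,0,0.66]
}}

```text
time_s: 27.9
ee_pos: [0.5589, -0.3333, 0.2056]
tool_rot: [3.141, -0.0, 3.14]
contact_force: [0.5, 0.8, 0.2]
width: 0.0624
grip_force: 0.0
```

```bash
python3 - <<'E'
from h import *
s=sense();print(s['time_s'],s['ee_pos'],s['tool_rot'],s['qpos'].round(2))
I=camera_info('wrist');im=camera('wrist');cv2.imwrite('pics/w8.png',im);lids(I,im,.109)
I7=np.load('I7.npy',allow_pickle=True).item()
P=ray(I7,np.array([(80,35),(228,35),(92,522),(221,522)])/3.222+[230,0],.016)[:,:2];print('rail',P.mean(0),P.round(4).tolist())
t=camera('top');cv2.imwrite('pics/t8.png',t);b=t[185:265,75:185]
cv2.imwrite('pics/c8.png',np.vstack([cv2.resize(b,(440,320),interpolation=cv2.INTER_CUBIC),cv2.resize(im[60:],(440,283))]))
E
```

```text
27.9 [ 0.5589491  -0.33332429  0.20560947] [ 3.14106088e+00 -4.38332418e-04  3.13963325e+00] [ 0.14  0.5   0.49  1.56 -0.25  1.15  2.26]
red circle [ 537.3 -145.8] 22.4 fit [ 538.1 -145. ] 29 [484 161  56  53]
yellow circle [ 491.1 -340.3] 19.6 fit [ 485.7 -342.6] 24 [244 106  48  43]
blue circle [ 552.8 -334.8] 22.5 fit [ 554. -335.] 19 [248 179  54  54]
rail [0.50350567 0.3551506 ] [[0.4703, 0.4215], [0.5128, 0.4285], [0.4947, 0.2819], [0.5362, 0.2887]]
```

View pics/c8.png

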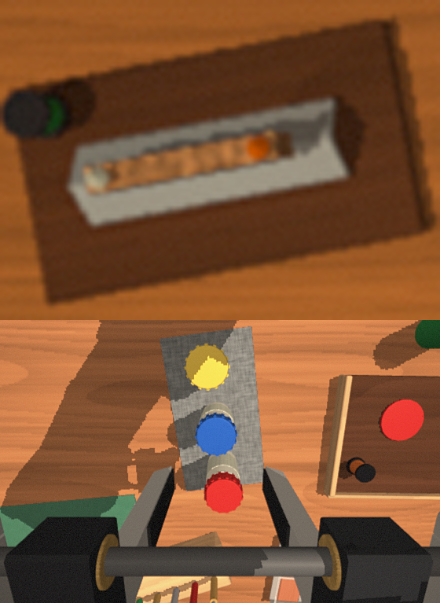

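All three jars stand on the mat: yellow lid (207,365), blue (217,432), red (224,490). The rail in the top view sits flush. Picking blue first.

Call:
{"fn": "drive_tool", "kwargs": {
  "deltas": [0,0,0,0.008,-0.004,0,0.66,0,0,0,0.008,-0.004,0.07,0.66,0,0,0,0.008,-0.004,0.14,0.66,0,0,0,0.008,-0.004,0.21,0.66,0,0,0,0.008,-0.004,0.278,0.66]
}}

```text
time_s: 28.42
ee_pos: [0.5545, -0.3354, 0.0659]
tool_rot: [-3.142, 0.001, 3.141]
contact_force: [0.3, -0.0, 0.3]
width: 0.0617
grip_force: 0.0
```

Call:
{"fn": "drive_tool", "kwargs": {
  "deltas": [0,0,0,0,0,0,0.66,0,0,0,0,0,0,0,0,0,0,0,0,0,0,0,0,0,0,0,0,0,0,0,0,0,0,0,0]
}}

```text
time_s: 28.83
ee_pos: [0.5555, -0.3369, 0.0693]
tool_rot: [-3.14, 0.003, 3.141]
contact_force: [-0.5, 2.3, 10.3]
width: 0.0417
grip_force: 30.0
```

Call:
{"fn": "drive_tool", "kwargs": {
  "deltas": [0,0,0,0,0,0,0,0,0,0,0,0,-0.065,0,0,0,0,0,0,-0.13,0,0,0,0,0,0,-0.195,0,0,0,0,0,0,-0.26,0]
}}

```text
time_s: 29.25
ee_pos: [0.5543, -0.3364, 0.1998]
tool_rot: [-3.141, 0.001, 3.14]
contact_force: [1.0, 0.7, -1.6]
width: 0.0416
grip_force: 29.9
```

Call:
{"fn": "drive_tool", "kwargs": {
  "deltas": [0,0,0,0,0.08,0,0,0,0,0,0,0.16,0,0,0,0,0,0,0.24,0,0,0,0,0,0,0.32,0,0,0,0,0,0,0.4,0,0]
}}

```text
time_s: 29.67
ee_pos: [0.5545, -0.1346, 0.1983]
tool_rot: [3.142, 0.002, 3.14]
contact_force: [1.5, 0.3, -1.1]
width: 0.0418
grip_force: 29.9
```

Call:
{"fn": "drive_tool", "kwargs": {
  "deltas": [0,0,0,0,0.08,0,0,0,0,0,0,0.16,0,0,0,0,0,0,0.24,0,0,0,0,0,0,0.32,0,0,0,0,0,-0.014,0.4,0,0]
}}

```text
time_s: 30.08
ee_pos: [0.5612, 0.0655, 0.1985]
tool_rot: [3.141, 0.002, 3.14]
contact_force: [0.4, -0.1, -0.7]
width: 0.0415
grip_force: 29.9
```

Call:
{"fn": "drive_tool", "kwargs": {
  "deltas": [0,0,0,0,0.058,0,0,0,0,0,0,0.058,0,0,0,0,0,0,0.058,0.06,0,0,0,0,0,0.058,0.13,0,0,0,0,0,0.058,0.18,0]
}}

```text
time_s: 30.5
ee_pos: [0.5617, 0.0927, 0.1061]
tool_rot: [3.141, 0.001, 3.141]
contact_force: [0.2, 0.0, -2.3]
width: 0.0417
grip_force: 29.9
```

Call:
{"fn": "drive_tool", "kwargs": {
  "deltas": [0,0,0,0,0,0.02,0,0,0,0,0,0,0.035,0,0,0,0,0,0,0.046,0,0,0,0,0,0,0.051,0,0,0,0,0,0,0.053,0]
}}

```text
time_s: 30.92
ee_pos: [0.5625, 0.0927, 0.0813]
tool_rot: [3.141, 0.001, 3.14]
contact_force: [-1.8, 0.9, 9.8]
width: 0.0417
grip_force: 30.0
```

Call:
{"fn": "drive_tool", "kwargs": {
  "deltas": [0,0,0,0,0,0.001,0,0,0,0,0,0,0.001,0,0,0,0,0,0,0.001,0]
}}

```text
time_s: 31.17
ee_pos: [0.5627, 0.0928, 0.0813]
tool_rot: [3.141, 0.002, 3.14]
contact_force: [-1.8, 0.4, 7.2]
width: 0.0416
grip_force: 30.0
```

Call:
{"fn": "drive_tool", "kwargs": {
  "deltas": [0,0,0,0,0,0,0.66,0,0,0,0,0,0,0.66,0,0,0,0,0,0,0.66,0,0,0,0,0,-0.02,0.66,0,0,0,0,0,-0.08,0.66]
}}

```text
time_s: 31.58
ee_pos: [0.56, 0.0922, 0.1179]
tool_rot: [-3.14, -0.005, 3.14]
contact_force: [-0.4, -0.5, -0.1]
width: 0.0618
grip_force: 0.0
```

Call:
{"fn": "drive_tool", "kwargs": {
  "deltas": [0,0,0,0,0,-0.08,0.66,0,0,0,0,0,-0.16,0.66,0,0,0,0,0,-0.17,0.66,0,0,0,0,0,-0.17,0.66,0,0,0,0,0,-0.17,0.66]
}}

```text
time_s: 32.0
ee_pos: [0.5619, 0.0927, 0.2055]
tool_rot: [3.141, 0.001, 3.141]
contact_force: [0.2, -0.3, 0.4]
width: 0.0624
grip_force: 0.0
```

```bash
python3 - <<'E'
from h import *
s=sense();print(s['time_s'],s['ee_pos'],s['tool_rot'])
I=camera_info('wrist');im=camera('wrist');cv2.imwrite('pics/w9.png',im);lids(I,im,.121)
lids(I,im,.016,('red','yellow'))
E
```

```text
32.0 [0.56189761 0.09267332 0.20547499] [3.14127077e+00 7.46439022e-04 3.14052587e+00]
red circle [536.3 -31.3] 21.2 fit [536.2 -31.2] 24 [ 86 158  56  54]
yellow circle [537.1  31.4] 20.6 fit [536.7  32.1] 25 [170 160  53  53]
blue circle [559.6  94.9] 22.9 fit [561.2  94.1] 18 [251 186  56  57]
red circle [558.4 -81. ] 29.6 fit [562.9 -89. ] 26 [ 86 158  56  54]
yellow circle [559.5   6.7] 28.8 fit [565.1   0.6] 25 [170 160  53  53]
```

Call:
{"fn": "drive_tool", "kwargs": {
  "deltas": [0,0,0,-0.01,-0.078,0,0.66,0,0,0,-0.021,-0.156,0,0.66,0,0,0,-0.032,-0.234,0,0.66,0,0,0,-0.042,-0.312,0,0.66,0,0,0,-0.053,-0.39,0,0.66]
}}

```text
time_s: 32.47
ee_pos: [0.5874, -0.1042, 0.2038]
tool_rot: [-3.142, -0.002, 3.141]
contact_force: [0.0, 0.3, -0.2]
width: 0.0621
grip_force: 0.0
```

Call:
{"fn": "drive_tool", "kwargs": {
  "deltas": [0,0,0,-0.01,-0.078,0,0.66,0,0,0,-0.021,-0.156,0,0.66,0,0,0,-0.032,-0.234,0,0.66,0,0,0,-0.042,-0.312,0,0.66,0,0,0,-0.053,-0.39,0,0.66]
}}

```text
time_s: 32.88
ee_pos: [0.6138, -0.2991, 0.2034]
tool_rot: [3.141, -0.002, 3.14]
contact_force: [0.6, 0.6, 0.5]
width: 0.062
grip_force: 0.0
```

Call:
{"fn": "drive_tool", "kwargs": {
  "deltas": [0,0,0,-0.012,-0.061,0,0.66,0,0,0,-0.012,-0.061,0,0.66,0,0,0,-0.012,-0.061,0,0.66,0,0,0,-0.012,-0.061,0,0.66]
}}

```text
time_s: 33.22
ee_pos: [0.6201, -0.3273, 0.2036]
tool_rot: [3.141, -0.002, 3.14]
contact_force: [0.4, 0.3, -0.2]
width: 0.0622
grip_force: 0.0
```

```bash
python3 - <<'E'
from h import *
s=sense();print(s['time_s'],s['ee_pos'],s['tool_rot'],s['qpos'].round(2))
I=camera_info('wrist');im=camera('wrist');im[:,450:]=0;cv2.imwrite('pics/w10.png',im);lids(I,im,.109,('red','yellow'))
E
```

```text
33.2167 [ 0.62006297 -0.32725493  0.20359311] [ 3.14057955e+00 -1.89491607e-03  3.14041948e+00] [ 0.14  0.6   0.47  1.41 -0.28  1.2   2.21]
red circle [ 621.  -326.9] 22.9 fit [ 622.7 -326.9] 17 [251 188  53  54]
yellow circle [ 475.3 -334.4] 5.9 fit [ 494.  -330.6] 8 [258   7  16  17]
```

Call:
{"fn": "drive_tool", "kwargs": {
  "deltas": [0,0,0,-0.001,0,0.07,0.66,0,0,0,-0.001,0,0.14,0.66,0,0,0,-0.001,0,0.21,0.66,0,0,0,-0.001,0,0.275,0.66,0,0,0,-0.001,0,0.275,0.66]
}}

```text
time_s: 33.68
ee_pos: [0.6183, -0.3244, 0.0611]
tool_rot: [3.137, -0.008, -3.141]
contact_force: [-0.2, 1.1, -1.1]
width: 0.062
grip_force: 0.0
```

Call:
{"fn": "drive_tool", "kwargs": {
  "deltas": [0,0,0,0,0,0,0,0,0,0,0,0,0,0,0,0,0,0,0,0,0,0,0,0,0,0,0,0,0,0,0,0,0,0,0]
}}

```text
time_s: 34.1
ee_pos: [0.6221, -0.3283, 0.07]
tool_rot: [-3.14, 0.003, 3.141]
contact_force: [-1.1, 2.1, 9.3]
width: 0.0415
grip_force: 30.0
```

Call:
{"fn": "drive_tool", "kwargs": {
  "deltas": [0,0,0,0,0,0,0,0,0,0,0,0,-0.065,0,0,0,0,0,0,-0.13,0,0,0,0,0,0,-0.195,0,0,0,0,0,0,-0.26,0]
}}

```text
time_s: 34.52
ee_pos: [0.6209, -0.328, 0.2003]
tool_rot: [-3.141, 0.001, 3.14]
contact_force: [0.5, 0.6, -0.6]
width: 0.0415
grip_force: 30.0
```

Call:
{"fn": "drive_tool", "kwargs": {
  "deltas": [0,0,0,0.02,0.075,0,0,0,0,0,0.04,0.15,0,0,0,0,0,0.06,0.225,0,0,0,0,0,0.08,0.3,0,0,0,0,0,0.1,0.375,0,0]
}}

```text
time_s: 34.93
ee_pos: [0.5706, -0.1388, 0.1986]
tool_rot: [3.141, 0.002, 3.14]
contact_force: [1.3, -0.0, -0.0]
width: 0.0418
grip_force: 30.0
```

Call:
{"fn": "drive_tool", "kwargs": {
  "deltas": [0,0,0,0.014,0.06,0,0,0,0,0,0.028,0.116,0,0,0,0,0,0.028,0.116,0.04,0,0,0,0,0.028,0.116,0.11,0,0,0,0,0.028,0.116,0.18,0]
}}

```text
time_s: 35.35
ee_pos: [0.5584, -0.0817, 0.1086]
tool_rot: [3.141, 0.005, 3.142]
contact_force: [0.0, -0.1, -1.8]
width: 0.0414
grip_force: 30.0
```

Call:
{"fn": "drive_tool", "kwargs": {
  "deltas": [0,0,0,0,0,0.02,0,0,0,0,0,0,0.035,0,0,0,0,0,0,0.046,0,0,0,0,0,0,0.051,0,0,0,0,0,0,0.053,0]
}}

```text
time_s: 35.77
ee_pos: [0.5579, -0.0826, 0.082]
tool_rot: [-3.142, 0.002, 3.14]
contact_force: [0.3, -0.1, -1.7]
width: 0.0417
grip_force: 30.0
```

Call:
{"fn": "drive_tool", "kwargs": {
  "deltas": [0,0,0,0,0,0.001,0,0,0,0,0,0,0.001,0,0,0,0,0,0,0.001,0]
}}

```text
time_s: 36.02
ee_pos: [0.5581, -0.0825, 0.082]
tool_rot: [3.142, 0.002, 3.14]
contact_force: [-1.8, 0.7, 6.8]
width: 0.0417
grip_force: 30.0
```

Call:
{"fn": "drive_tool", "kwargs": {
  "deltas": [0,0,0,0,0,0,0.66,0,0,0,0,0,0,0.66,0,0,0,0,0,0,0.66,0,0,0,0,0,-0.02,0.66,0,0,0,0,0,-0.08,0.66]
}}

```text
time_s: 36.43
ee_pos: [0.5553, -0.0821, 0.1185]
tool_rot: [-3.141, -0.005, 3.14]
contact_force: [-0.3, 0.4, -0.3]
width: 0.0623
grip_force: 0.0
```

Call:
{"fn": "drive_tool", "kwargs": {
  "deltas": [0,0,0,0,0,-0.08,0.66,0,0,0,0,0,-0.16,0.66,0,0,0,0,0,-0.17,0.66,0,0,0,0,0,-0.17,0.66,0,0,0,0,0,-0.17,0.66]
}}

```text
time_s: 36.85
ee_pos: [0.5572, -0.0823, 0.206]
tool_rot: [3.141, 0.001, 3.141]
contact_force: [-0.3, 0.3, -1.0]
width: 0.0621
grip_force: 0.0
```

```bash
python3 - <<'E'
from h import *
s=sense();print(s['time_s'],s['ee_pos'],s['tool_rot'])
I=camera_info('wrist');im=camera('wrist');lids(I,im,.121,('red','blue'))
E
```

```text
36.85 [ 0.55722765 -0.08226277  0.20598128] [3.14142043e+00 8.36581441e-04 3.14050254e+00]
red circle [547.  -81.2] 33.2 fit [559.1 -81.6] 16 [250 162  56  83]
blue circle [558.5  88. ] 26.1 fit [560.5  92.2] 21 [462 191  65  56]
```

Call:
{"fn": "drive_tool", "kwargs": {
  "deltas": [0,0,0,0.02,-0.072,0,0.66,0,0,0,0.04,-0.144,0,0.66,0,0,0,0.06,-0.216,0,0.66,0,0,0,0.08,-0.288,0,0.66,0,0,0,0.1,-0.36,0,0.66]
}}

```text
time_s: 37.32
ee_pos: [0.5057, -0.2636, 0.2044]
tool_rot: [3.141, -0.002, 3.141]
contact_force: [1.2, 0.3, 0.6]
width: 0.0622
grip_force: 0.0
```

Call:
{"fn": "drive_tool", "kwargs": {
  "deltas": [0,0,0,0.02,-0.072,0,0.66,0,0,0,0.04,-0.144,0,0.66,0,0,0,0.046,-0.163,0,0.66,0,0,0,0.046,-0.163,0,0.66,0,0,0,0.046,-0.163,0,0.66]
}}

```text
time_s: 37.73
ee_pos: [0.4834, -0.3435, 0.2044]
tool_rot: [3.141, -0.002, 3.139]
contact_force: [0.8, 0.8, -0.2]
width: 0.0621
grip_force: 0.0
```

```bash
python3 - <<'E'
from h import *
s=sense();print(s['time_s'],s['ee_pos'],s['tool_rot'],s['qpos'].round(2))
I=camera_info('wrist');im=camera('wrist');cv2.imwrite('pics/w11.png',im);im[:,400:]=0;lids(I,im,.109,('yellow',))
E
```

```text
37.7333 [ 0.48343766 -0.34352272  0.20436549] [ 3.14083647e+00 -1.78611655e-03  3.13938858e+00] [ 0.14  0.4   0.56  1.71 -0.23  1.1   2.34]
yellow circle [ 484.  -343.3] 21.9 fit [ 484.4 -343.3] 17 [250 188  54  52]
```

Call:
{"fn": "drive_tool", "kwargs": {
  "deltas": [0,0,0,0,0,0.07,0.66,0,0,0,0,0,0.14,0.66,0,0,0,0,0,0.21,0.66,0,0,0,0,0,0.276,0.66,0,0,0,0,0,0.276,0.66]
}}

```text
time_s: 38.2
ee_pos: [0.482, -0.3399, 0.0618]
tool_rot: [3.137, -0.007, -3.14]
contact_force: [-0.5, 1.1, -1.3]
width: 0.0622
grip_force: 0.0
```

Call:
{"fn": "drive_tool", "kwargs": {
  "deltas": [0,0,0,0,0,0,0,0,0,0,0,0,0,0,0,0,0,0,0,0,0,0,0,0,0,0,0,0,0,0,0,0,0,0,0]
}}

```text
time_s: 38.62
ee_pos: [0.4851, -0.3441, 0.0695]
tool_rot: [-3.14, 0.003, 3.141]
contact_force: [-0.4, 1.8, 10.2]
width: 0.0414
grip_force: 30.0
```

Call:
{"fn": "drive_tool", "kwargs": {
  "deltas": [0,0,0,0,0,0,0,0,0,0,0,0,-0.07,0,0,0,0,0,0,-0.14,0,0,0,0,0,0,-0.21,0,0,0,0,0,0,-0.28,0]
}}

```text
time_s: 39.03
ee_pos: [0.4837, -0.3438, 0.2103]
tool_rot: [-3.141, 0.001, 3.14]
contact_force: [0.3, 0.4, -0.8]
width: 0.0417
grip_force: 30.0
```

Call:
{"fn": "drive_tool", "kwargs": {
  "deltas": [0,0,0,-0.017,0.078,0,0,0,0,0,-0.034,0.156,0,0,0,0,0,-0.051,0.234,0,0,0,0,0,-0.068,0.312,0,0,0,0,0,-0.085,0.39,0,0]
}}

```text
time_s: 39.45
ee_pos: [0.5269, -0.147, 0.2088]
tool_rot: [3.142, 0.002, 3.14]
contact_force: [0.7, -0.6, -1.4]
width: 0.0416
grip_force: 30.0
```

Call:
{"fn": "drive_tool", "kwargs": {
  "deltas": [0,0,0,-0.017,0.078,0,0,0,0,0,-0.034,0.156,0,0,0,0,0,-0.051,0.234,0,0,0,0,0,-0.066,0.309,0,0,0,0,0,-0.066,0.309,0,0]
}}

```text
time_s: 39.87
ee_pos: [0.5609, 0.0139, 0.2083]
tool_rot: [3.139, 0.001, -3.134]
contact_force: [-0.8, 1.5, -0.9]
width: 0.0416
grip_force: 30.0
```

Call:
{"fn": "drive_tool", "kwargs": {
  "deltas": [0,0,0,0,0,0,0,0,0,0,0,0,0.05,0,0,0,0,0,0,0.11,0,0,0,0,0,0,0.17,0,0,0,0,0,0,0.21,0]
}}

```text
time_s: 40.28
ee_pos: [0.5591, 0.0044, 0.1011]
tool_rot: [-3.141, -0.0, 3.139]
contact_force: [-0.5, -0.1, -1.7]
width: 0.0417
grip_force: 30.0
```

Call:
{"fn": "drive_tool", "kwargs": {
  "deltas": [0,0,0,0,0,0.016,0,0,0,0,0,0,0.03,0,0,0,0,0,0,0.038,0,0,0,0,0,0,0.042,0,0,0,0,0,0,0.043,0]
}}

```text
time_s: 40.7
ee_pos: [0.5603, 0.0055, 0.0817]
tool_rot: [3.141, 0.001, 3.14]
contact_force: [-0.5, 0.3, -0.6]
width: 0.0412
grip_force: 30.0
```

Call:
{"fn": "drive_tool", "kwargs": {
  "deltas": [0,0,0,0,0,0.001,0,0,0,0,0,0,0.001,0,0,0,0,0,0,0.001,0]
}}

```text
time_s: 40.95
ee_pos: [0.5604, 0.0055, 0.0816]
tool_rot: [3.141, 0.002, 3.14]
contact_force: [-2.2, -1.2, 7.8]
width: 0.0418
grip_force: 30.0
```

Call:
{"fn": "drive_tool", "kwargs": {
  "deltas": [0,0,0,0,0,0,0.66,0,0,0,0,0,0,0.66,0,0,0,0,0,0,0.66,0,0,0,0,0,-0.02,0.66,0,0,0,0,0,-0.08,0.66]
}}

```text
time_s: 41.37
ee_pos: [0.5579, 0.0056, 0.1185]
tool_rot: [-3.141, -0.005, 3.141]
contact_force: [-0.8, 0.7, -0.6]
width: 0.0625
grip_force: 0.0
```

Call:
{"fn": "drive_tool", "kwargs": {
  "deltas": [0,0,0,0,0,-0.08,0.66,0,0,0,0,0,-0.16,0.66,0,0,0,0,0,-0.18,0.66,0,0,0,0,-0.08,-0.18,0.66,0,0,0,0,-0.16,-0.18,0.66]
}}

```text
time_s: 41.78
ee_pos: [0.5604, -0.0734, 0.2123]
tool_rot: [3.141, 0.003, -3.138]
contact_force: [0.3, -0.8, 0.3]
width: 0.0623
grip_force: 0.0
```

Call:
{"fn": "drive_tool", "kwargs": {
  "deltas": [0,0,0,0,-0.08,0,0.66,0,0,0,0,-0.16,0,0.66,0,0,0,0,-0.24,0,0.66,0,0,0,0,-0.32,0,0.66,0,0,0,0,-0.4,0,0.66]
}}

```text
time_s: 42.2
ee_pos: [0.5592, -0.2763, 0.2113]
tool_rot: [-3.141, 0.001, 3.141]
contact_force: [0.8, 0.9, 0.0]
width: 0.062
grip_force: 0.0
```

Call:
{"fn": "drive_tool", "kwargs": {
  "deltas": [0,0,0,0,-0.08,0,0.66,0,0,0,0,-0.12,0,0.66,0,0,0,0,-0.12,0,0.66]
}}

```text
time_s: 42.45
ee_pos: [0.5576, -0.3398, 0.211]
tool_rot: [-3.139, -0.001, 3.135]
contact_force: [-0.7, 1.0, -0.6]
width: 0.0619
grip_force: 0.0
```

```bash
python3 - <<'E'
from h import *
s=sense();print(s['time_s'],s['ee_pos'],s['contact_force'])
I=camera_info('top');t=camera('top');cv2.imwrite('pics/t12.png',t);sc=camera('scene')
m=t.copy();m[215:]=0;m[:175]=0;lids(I,m,.121)
a=cv2.resize(t[135:265,70:350],(690,320),interpolation=cv2.INTER_CUBIC);b=cv2.resize(sc[130:415,150:480],(324,280))
w=np.zeros((600,690,3),np.uint8);w[:320]=a;w[320:,:324]=b;cv2.imwrite('pics/c12.png',w)
E
```

```text
42.45 [ 0.55755025 -0.33984309  0.21099239] [-0.65062492  0.95901034 -0.57759917]
red circle [555.9 -74.6] 30.2 fit [557.2 -81. ] 21 [316 182  29  27]
yellow circle [555.    6.7] 27.3 fit [560.5   7.6] 23 [275 182  27  28]
blue circle [560.1  90.7] 23.9 fit [561.4  92.1] 17 [234 183  22  22]
```

View pics/c12.png

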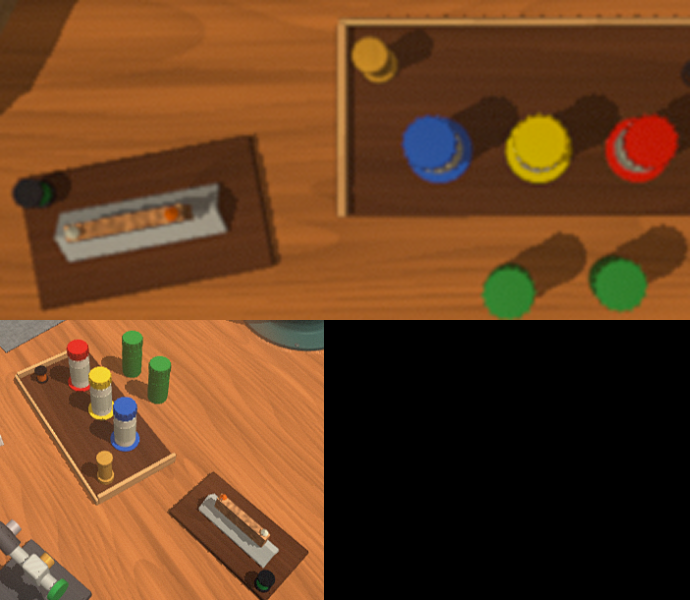

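All three jars stand upright on their matching coasters: blue (432,148), yellow (538,148), red (645,148). The rail is nested on the stand at (140,220), and the stacker is untouched at (373,57).

```bash
python3 -c "
from station import *
print(finish_job())"
```

```text
the job is handed in; nothing more can be done
None
```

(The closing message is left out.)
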